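# Pack the carry case, weigh it on the hook scale and put it back

## Robot

A 7-joint arm with a two-finger parallel gripper is mounted at the origin on the work surface; the furniture and walls round the work are solid. World frame = base frame: x ahead of the robot, y to its left, z up, the work surface at z = 0. Lengths are in m, angles in rad, forces in N, time in s.
With the tool pointing down it reaches from about 0.4 to 0.85 m from the base axis. Payload 4.5 kg.
Tool frame: the origin (TCP) lies midway between the tips of the shut fingers; the grasp point (between the pads) lies 19 mm behind it; z points along the fingers, y is the line along which they close (so a half turn about z gives the same grasp; the last joint's range is limited). The gripper opens to 88 mm and grips with 3 to 60 N. Pads are 18 mm wide; open, the fingers measure 123 mm over their backs; the gripper's body (75 mm by 187 mm) begins 45 mm behind the grasp point.
Start: joints at [-1.131, 0.689, -0.195, 1.565, 0.157, 0.902, -0.215], TCP at [0.247, 0.574, 0.202] pointing down, gripper open.
Joint ranges: [-3.01, 3.01], [-0.46, 2.08], [-1.47, 1.51], [0.13, 2.56], [-1, 4.14], [0.04, 2.09], [-2.66, 2.66]. Speed limits (rad/s): [2.57, 2.57, 3.14, 3.14, 3.14, 3.14, 3.14].

## Interface

Orientations are given as a unit quaternion [x, y, z, w].
In Python, from plant import r gives the robot as it stands. The module is installed in compiled form; this text tells all that it offers.
- The arm moves only by the tool step_arm, never from a script. Its argument "series" is a list of rows, each a list of 7 numbers: the shift along the world's x, y, z in mm, then the turn, a rotation vector about the world's x, y, z in rad, then the closure, from 0 (fully open) to 1 (shut). A call has 1 to 20 rows; each row shifts and turns the commanded pose from where the row before left it; what a row does not reach is not made up. A row lasts 1/10 s, in which the tool goes at most 50 mm and 8.59 degrees, less where a joint would pass 70% of its speed; a pose out of reach is approached as far as the arm can. A call is refused whole if a number of a shift passes 50 or a number of a turn 0.15, either way. A call with a gripper value outside its range is refused whole. The fingers move at their own pace and stop on an object; "force" is the grip in N (left out, the last holds). Time passes only in rows, so rows that do not move let the fingers close. It gives the time, the measured TCP pose, the force, the opening and the grip force at its end, in the units of the state.
- r.get_state(): the state, without advancing time (a new reading comes with each control period).
- r.snapshot(name): name is "side" or "top"; returns (picture, depth): 480x640x3 uint8, blue, green, red; 480x640 float32, m along the optical axis (not along the pixel's ray), 0 where there is no reading.
- r.get_calibration(name): a dict with "intrinsics" (3x3 intrinsics, pixels), "pose" (4x4, takes a point from camera to world coordinates). Camera axes: x right, y up, looking along -z (the intrinsics and any distortion apply to the point x, -y, -z); pixel columns grow to the right and rows downward; lengths in m; the calibration is good to about 2 mm. A picture is of the moment at which its call begins. get_calibration takes no time and is no camera call.
- r.finish_job(): hands the job in; it is judged then, once.
The state is a dict: "clock": time; "q": joint angles; "qd": joint speeds; "joint_torque": joint torques, N m; "tool_pos": TCP position; "eef_rot": TCP orientation; "contact_force": force on the tool from outside, world axes, zero at the start; "moment": the same for the moment, N m; "opening": opening from 0.0 (shut) to 1.0 (fully open); "finger_force": force on a finger pad.
Only numpy, scipy, OpenCV 4.12 (cv2) and the standard library are available. Lean on these libraries where they do the work, as an engineer would, in place of code of your own. Each camera call takes 0.05 s, during which the arm holds its last target. There are 200 camera calls.

## Task

Pack every orange-and-white sticker pack on the table into the plywood carry case, shut the lid and push its bolt fully home. Then weigh the case: hang it by its wooden handle across both prongs of the scale's hook, letting its weight down gently, then let go and wait until the pointer has come to rest. Finally lift it off and stand it squarely back in the middle of the cork mat, still bolted, without disturbing the tape measure or the plywood cat.

Things in the scene. Friction and masses are not known exactly. Their poses are not given: they have to be found in the camera images.
- case: Plywood case, 122 (x) x 236 (y) x 62 mm high without lid, 5 mm walls and floor, 0.42 kg empty with its lid, loose on the cork mat. Origin: centre of its underside; z up, x from its front (steel staple for the bolt) to its back (hinges). The staple is 26 mm wide, 12 mm deep in front of the wall, and its top is 86 mm above the underside.
- case_lid (a joint): Lid's hinge angle, rad: 0 shut, 1.9 open, where it rests leaning back against its stop. Hinge axis along the case's y through x = +63, z = +62 mm of the case. Lid: 124 mm from axis to free edge, 236 mm wide, 8 mm thick; falls back open from above 1.4 rad, sinks slowly shut by itself from below 0.9 rad; under 2 N at its edge moves it. The handle and bolt are on its outer face.
- lid_edge (a point): Middle of the lid's free edge, on the outer (top) face; axes of the lid: when shut they equal the case's (x to the back, z up). The bolt sits near this middle; 60 mm or more to either side along y the outer face is bare near the edge.
- handle_mid (a point): Middle of the handle: a wooden dowel 16 mm thick along the lid's y, 116 mm free between two cheeks 24 mm wide. With the lid shut it lies over the middle of the case, 60 mm above the lid's top and 130 mm above the case's underside. Axes of the lid, as lid_edge.
- case_bolt (a joint): Travel of the slide bolt on the lid, m: 0 drawn back (it starts at 0 to 0.003), 0.018 fully home: its tongue is then under the staple on the case's front and holds the lid. It slides towards the case's front (-x of the lid) and takes about 1 N. Unbolted, the lid opens when lifted by its handle.
- bolt_knob (a point): Grip of the bolt's upright round steel knob (stem 10 mm, head 14 mm thick), 30 mm above the lid's outer face, 9 mm below the knob's top. Axes of the lid. Drawn back, the knob lies 35 mm in front of the dowel's middle line; it moves 18 mm towards the front edge.
- mat: Cork packing mat, 200 (x) x 290 (y) x 3 mm, fixed to the table. Origin: centre of its underside; the case stands on it about the middle.
- scale_hook (a joint): How far the sprung hook has gone down, m: 0 empty, stop at 0.085. 180 N/m (5.4 cm for 1 kg), damped, settles within about 1.5 s. The pointer on the white graduated plate moves with it.
- hook_seat (a point): Lowest point of the top of the two-pronged steel hook, midway between its prongs, 210 mm high when empty; goes down with the hook. Axes of the scale: x back to the column. Prongs 10 mm thick at y = -42 and +42 mm, V-shaped from the side: tip 31 mm in front and 16 mm above the seat, back arm 16 mm above. They go in under the dowel, from the front, above the lid. A dowel let down within 10 mm of the seat's x slides in; its centre then lies 8 mm above the seat.
- scale: The hook scale, fixed: grey foot, aluminium column, white graduated plate, sprung hook towards the robot. Origin: on the table straight below the hook's seat; x to the column. Column 46 mm wide, 284 mm high, begins 125 mm behind the seat; its 14 mm high foot begins 95 mm behind. Which of mat and scale stands left and which right varies.
- pack_1: Sticker pack: orange and white cuboid sleeve 60 (x) x 94 (y) x 24 mm (z), about 0.12 kg, lying flat on the table; origin: centre of its underside. Two to four packs are there; an absent one has no pose.
- pack_2: Sticker pack: orange and white cuboid sleeve 60 (x) x 94 (y) x 24 mm (z), about 0.12 kg, lying flat on the table; origin: centre of its underside. Two to four packs are there; an absent one has no pose.
- pack_3: Sticker pack: orange and white cuboid sleeve 60 (x) x 94 (y) x 24 mm (z), about 0.12 kg, lying flat on the table; origin: centre of its underside. Two to four packs are there; an absent one has no pose.
- pack_4: Sticker pack: orange and white cuboid sleeve 60 (x) x 94 (y) x 24 mm (z), about 0.12 kg, lying flat on the table; origin: centre of its underside. Two to four packs are there; an absent one has no pose.
- tape_measure: Black and yellow tape measure, 86 x 57 x 62 mm, standing at the near edge of the green cutting mat; origin: centre of its underside. Leave it alone.
- slot_cat: Slot-together plywood cat, 40 x 92 x 86 mm, standing at the near edge of the green cutting mat; origin: centre of its underside. Leave it alone.
- case_floor (a point): Centre of the case's inner floor, 5 mm above its underside; axes of the case. Inside 112 (x) x 226 (y) x 57 mm deep: room for four packs lying flat with their long side along x, in two stacks of two beside each other, stack centres at y = -48 and +48 mm, with finger room on both sides of each stack.
There are look-alikes about, which are no part of the job. What is shaped like the pack_3 but black is not meant.

How it is judged:
On the way, in this order (a step that is already met when the one before it is completed fails the run):
1. every pack lies in the case (x of pack_1 in the frame of case between -0.06 and 0.06 m and y of pack_1 in the frame of case between -0.115 and 0.115 m and z of pack_1 in the frame of case between -0.002 and 0.05 m and x of pack_2 in the frame of case between -0.06 and 0.06 m and y of pack_2 in the frame of case between -0.115 and 0.115 m and z of pack_2 in the frame of case between -0.002 and 0.05 m and x of pack_3 in the frame of case between -0.06 and 0.06 m and y of pack_3 in the frame of case between -0.115 and 0.115 m and z of pack_3 in the frame of case between -0.002 and 0.05 m and x of pack_4 in the frame of case between -0.06 and 0.06 m and y of pack_4 in the frame of case between -0.115 and 0.115 m and z of pack_4 in the frame of case between -0.002 and 0.05 m), for 0.3 s.
2. the lid is shut and the bolt is home, with the packs inside (all of step 1 and value of joint case_lid below 0.06 rad and value of joint case_bolt above 0.013 m), for 0.3 s.
3. the bolted case hangs from the hook by its handle, clear of the table and let go, and the pointer has come to rest (value of joint case_lid below 0.06 rad and value of joint case_bolt above 0.013 m and contact force between case and scale_hook above 4 N and height (world z) of case above 0.015 m and value of joint scale_hook above 0.02 m and velocity of joint scale_hook between -0.008 and 0.008 m/s and contact force between case and the fingers below 0.05 N and contact force between case and the arm below 0.05 N), for 0.6 s.
At the end, for the whole second after the job is handed in: All packs that are there are inside the case, the lid is shut (under 0.06 rad) and the bolt home (over 13 mm); the case stands upright on the cork mat, its middle within 45 mm of the mat's and square to it within 0.35 rad, released and at rest; the scale's hook is empty and back at the top (all of step 2 and horizontal distance between case and mat below 0.045 m and angle between the x axis of case and the x axis of mat, either way round below 0.35 rad and angle between case's own z axis and vertical below 0.05 rad and height (world z) of case below 0.008 m and linear speed of case below 0.02 m/s and value of joint scale_hook below 0.004 m); the robot touches nothing.
It fails at once if the case was dropped on the hook instead of let down gently (the hook went down faster than 0.2 m/s) (velocity of joint scale_hook above 0.2 m/s).
It fails at once if the tape measure was disturbed (moved over 3 cm) (distance of tape_measure from where it was at the start of the episode above 0.03 m).
It fails at once if the plywood cat was disturbed (moved over 3 cm) (distance of slot_cat from where it was at the start of the episode above 0.03 m).
Of pack_1, pack_2, pack_3, pack_4 only 2 to 4 are there at a start; the rules pass over those that are not, and their reading is None.
At some moment in a run one of pack_1, pack_2, pack_3, pack_4 may be knocked a few centimetres aside while the robot is not near it.
It also fails if it takes over 210 s, if anything falls off the work surface, if the arm or the gripper's body presses on something with over 40 N, if the wrist force passes 120 N, or if a joint passes its speed limit or range.

## Working session

There is one attempt and no reset: what is moved stays moved. The work goes in short steps, Python scripts to look and compute and a tool call to move; the robot and the scene stay as the last step left them, time stands still between calls to the robot, and variables do not carry over. Pictures are saved under pics/ and viewed, at most 14 in all, crops included, and the job is handed in when it is done.

Besides the shell and the picture viewer there is one more tool, called by a JSON object that holds its "op" and its "data". step_arm: Moves the arm, as the interface text tells. Its arguments: {"type":"object","properties":{"series":{"type":"array"},"force":{"type":"number"}},"required":["series"]}

```bash
mkdir -p pics; cat > h.py <<'E'
import numpy as np, cv2
from plant import r
def snap(n):
    im,d=r.snapshot(n); c=r.get_calibration(n); return im,d,np.array(c["intrinsics"]),np.array(c["pose"])
def cloud(d,K,T):
    v,u=np.mgrid[0:480,0:640]; p=np.stack([(u-K[0,2])/K[0,0]*d,-(v-K[1,2])/K[1,1]*d,-d],-1)
    return p@T[:3,:3].T+T[:3,3]
E
python3 - <<'E'
from h import *
for n in("top","side"):
    im,d,K,T=snap(n); cv2.imwrite(f"pics/{n}0.png",im); np.savez(f"{n}0.npz",im=im,d=d,K=K,T=T); print(n,K.round(1).tolist(),T.round(3).tolist(),(d==0).mean(), {k for k in r.get_calibration(n)})
s=r.get_state();print({k:np.round(v,3).tolist() for k,v in s.items()})
E
```

```text
top [[526.7, 0.0, 323.8], [0.0, 526.7, 231.8], [0.0, 0.0, 1.0]] [[-0.024, 0.985, -0.173, 0.371], [-1.0, -0.027, -0.015, -0.088], [-0.02, 0.172, 0.985, 1.351], [0.0, 0.0, 0.0, 1.0]] 0.003759765625 {'pose', 'intrinsics'}
side [[603.0, 0.0, 318.3], [0.0, 603.0, 249.4], [0.0, 0.0, 1.0]] [[0.867, 0.271, -0.419, 0.037], [-0.499, 0.449, -0.742, -1.037], [-0.013, 0.852, 0.524, 0.803], [0.0, 0.0, 0.0, 1.0]] 0.06251302083333334 {'pose', 'intrinsics'}
{'clock': 0.1, 'q': [-1.131, 0.69, -0.194, 1.566, 0.157, 0.902, -0.215], 'qd': [0.0, -0.003, -0.0, -0.002, -0.002, 0.003, 0.002], 'joint_torque': [-0.004, -52.85, -1.272, -15.384, -0.053, 0.002, 0.0], 'tool_pos': [0.247, 0.574, 0.201], 'eef_rot': [0.201, 0.979, -0.001, -0.0], 'contact_force': [0.058, -0.08, 0.07], 'moment': [-0.01, 0.02, 0.01], 'finger_force': 0.0, 'opening': 0.997}
```

View pics/top0.png

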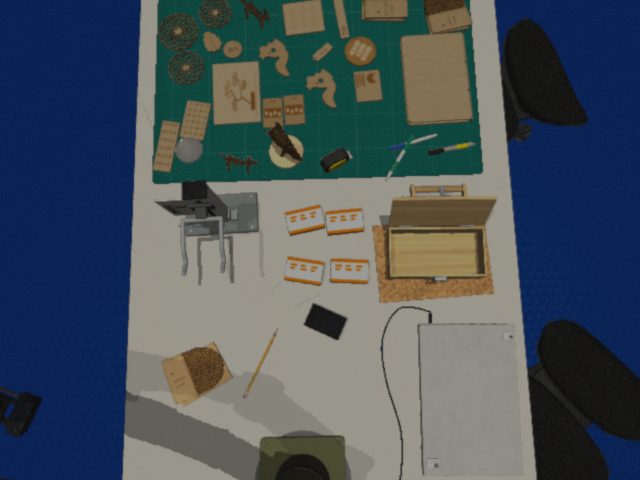

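View pics/side0.png

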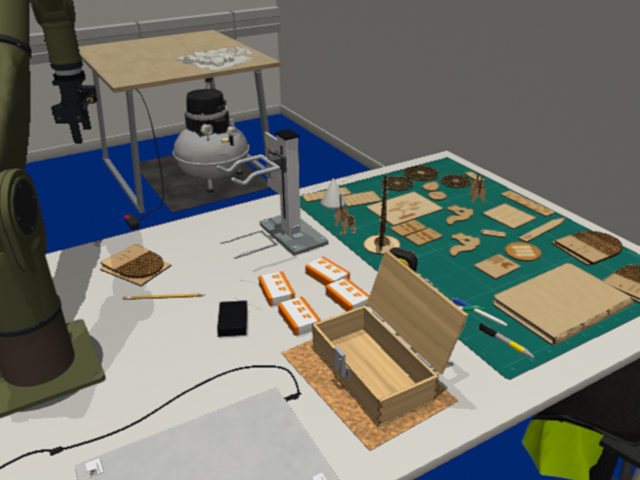

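Top view: packs at (305,220), (344,221), (304,271), (350,271). The black look-alike is at (325,321), the open case at (437,250) on the mat, and the scale hook at (205,235). Next I measure these.

```bash
cat >> h.py <<'E'
def packs(im,P):
    "white/orange cuboids 15..32 mm high in the top view -> list of centre, long-axis angle, sizes"
    m=((P[...,2]>.015)&(P[...,2]<.034)&(P[...,0]>.35)&(P[...,0]<.8)).astype(np.uint8)
    b,g,rr=[im[...,i].astype(int) for i in range(3)]
    m&=((rr>110)).astype(np.uint8); m=cv2.morphologyEx(m,cv2.MORPH_OPEN,np.ones((3,3)))
    out=[]
    n,l,s,c=cv2.connectedComponentsWithStats(m,connectivity=4)
    for i in range(1,n):
        if s[i,4]<250: continue
        q=P[l==i][:,:2].astype(np.float32)*1000
        (cx,cy),(w,h),a=cv2.minAreaRect(q)
        if w<h: w,h,a=h,w,a+90
        out.append((np.round([cx,cy,a%180,w,h],1).tolist(),c[i].round().tolist(),np.median(P[l==i][:,2]).round(4)))
    return out
E
python3 - <<'E'
from h import *
z=np.load("top0.npz");im=z['im'];P=cloud(z['d'],z['K'],z['T'])
for o in packs(im,P):print(o)
def rect(m,n):
    m=m.astype(np.uint8);k,l,s,c=cv2.connectedComponentsWithStats(m)
    i=1+np.argmax(s[1:,4]);q=P[l==i];print(n,np.round(cv2.boxPoints(cv2.minAreaRect(q[:,:2].astype(np.float32)*1000))).tolist(),cv2.minAreaRect(q[:,:2].astype(np.float32)*1000),np.median(q[:,2]),s[i])
X,Y,Z=P[...,0],P[...,1],P[...,2]
v,u=np.mgrid[0:480,0:640]
box=(u>370)&(u<500)&(v>180)&(v<310)
rect(box&(Z>.055)&(Z<.072)&(v>222),"rim")
hsv=cv2.cvtColor(im,cv2.COLOR_BGR2HSV)
rect(box&(Z<.012)&(hsv[...,1]>90)&(v>215),"mat")
rect(box&(Z>.075)&(v<235),"lid")
# lid profile
for vv in range(184,284,6): print(vv,[np.round(P[vv,c]*1000).astype(int).tolist() for c in (400,437,440,480)])
E
python3 - <<'E'
from h import *
z=np.load("top0.npz");im=z['im'];P=cloud(z['d'],z['K'],z['T']);v,u=np.mgrid[0:480,0:640]
m=(u>150)&(u<275)&(v>175)&(v<290)
H=m&(P[...,2]>.19)&(P[...,2]<.26)
for vv in range(200,282,6):
    q=[(int(c),np.round(P[vv,c]*1000).astype(int).tolist()) for c in np.nonzero(H[vv])[0]]
    print(vv,q[:1],q[len(q)//2:len(q)//2+1],q[-1:])
z=np.load("side0.npz");im=z['im'];P=cloud(z['d'],z['K'],z['T'])
H=(P[...,2]>.2)&(P[...,2]<.24)&(P[...,0]>.35)&(P[...,0]<.7)&(P[...,1]>.1)&(P[...,1]<.4)
q=P[H]*1000;print(len(q),q.min(0),q.max(0))
print(np.round(q[::12]).astype(int).tolist())
E
```

```text
([639.7, -18.6, 101.7, 93.8, 60.9], [304.0, 219.0], np.float64(0.0229))
([633.0, -120.4, 94.3, 93.6, 60.5], [344.0, 220.0], np.float64(0.0233))
([507.7, -14.4, 79.6, 93.7, 60.0], [303.0, 270.0], np.float64(0.0232))
([504.8, -129.3, 85.8, 93.6, 60.5], [349.0, 270.0], np.float64(0.0233))
rim [[468.0, -462.0], [607.0, -465.0], [612.0, -228.0], [473.0, -225.0]] ((539.709716796875, -345.1387634277344), (237.2750701904297, 138.96400451660156), 88.73201751708984) 0.06426453616525363 [388 224  99  57 842]
mat [[490.0, -459.0], [597.0, -461.0], [602.0, -240.0], [495.0, -237.0]] ((545.825927734375, -349.2587890625), (221.91128540039062, 106.77933502197266), 88.68120574951172) 0.007443459518178153 [ 391  232   88   42 3394]
lid [[371.0, -88.0], [619.0, -482.0], [767.0, -389.0], [519.0, 4.0]] ((568.9988403320312, -238.60272216796875), (174.20587158203125, 464.7608337402344), 32.225547790527344) 0.13071322363254345 [ 389  184  108   41 3205]
184 [[732, -273, -5], [729, -370, -3], [729, -378, -3], [725, -482, -2]]
190 [[714, -271, 1], [686, -347, 103], [675, -345, 145], [709, -481, -2]]
196 [[698,
[... 3001 characters left out ...]
9], [527, 236, 221], [602, 180, 224], [632, 177, 219], [665, 177, 211], [596, 174, 226], [632, 183, 214], [663, 178, 209], [535, 237, 214], [630, 188, 210], [654, 172, 211], [522, 238, 214], [630, 201, 202], [650, 176, 207], [492, 238, 218], [597, 159, 224], [636, 174, 209], [483, 236, 218], [523, 234, 210], [605, 155, 221], [651, 177, 201], [511, 237, 209], [581, 148, 226], [630, 173, 205], [506, 233, 209], [571, 148, 226], [632, 174, 202], [551, 150, 227], [583, 153, 219], [551, 155, 223], [581, 154, 216], [562, 148, 220], [557, 152, 217], [532, 149, 220], [486, 150, 225], [486, 144, 225], [488, 151, 220], [526, 149, 211], [510, 152, 211], [499, 148, 213], [496, 148, 211], [504, 149, 206]]
```

{"op": "step_arm", "data": {"series": [[0, 0, 30, 0, 0, 0, 0], [0, 0, 30, 0, 0, 0, 0], [0, 0, 30, 0, 0, 0, 0], [0, 0, 30, 0, 0, 0, 0], [16, -44, 0, 0, 0, -0.124, 0], [16, -44, 0, 0, 0, -0.124, 0], [16, -44, 0, 0, 0, -0.124, 0], [16, -44, 0, 0, 0, -0.124, 0], [16, -44, 0, 0, 0, -0.124, 0], [16, -44, 0, 0, 0, -0.124, 0], [16, -44, 0, 0, 0, -0.124, 0], [16, -44, 0, 0, 0, -0.124, 0], [16, -44, 0, 0, 0, -0.124, 0], [16, -44, 0, 0, 0, -0.124, 0], [16, -44, 0, 0, 0, 0, 0], [16, -44, 0, 0, 0, 0, 0], [16, -44, 0, 0, 0, 0, 0], [16, -44, 0, 0, 0, 0, 0], [16, -44, 0, 0, 0, 0, 0], [16, -44, 0, 0, 0, 0, 0]], "force": 25}}

```text
clock: 2.1
tool_pos: [0.5028, -0.1314, 0.3213]
eef_rot: [0.733, 0.68, -0.0, -0.0]
contact_force: [-0.2, -0.3, -0.5]
opening: 1.001
finger_force: 0.0
```

```bash
cat >> h.py <<'E'
def st():
    s=r.get_state(); q=s["eef_rot"]; from scipy.spatial.transform import Rotation as R
    M=R.from_quat(q).as_matrix(); a=np.degrees(np.arctan2(M[1,1],M[0,1]))
    print("t",round(s["clock"],1),"tcp",np.round(np.array(s["tool_pos"])*1000,1).tolist(),"yaw(mod180)",round((a+90)%180-90,1),"tilt z",M[:,2].round(3).tolist(),"open",round(s["opening"],3),"F",np.round(s["contact_force"],1).tolist(),"ff",round(s["finger_force"],1),"q7",round(s["q"][6],2))
E
python3 -c "
from h import *
st()"
```

```text
t 2.1 tcp [502.8, -131.4, 321.3] yaw(mod180) -4.3 tilt z [-0.001, 0.0, -1.0] open 1.001 F [-0.2, -0.3, -0.5] ff 0.0 q7 0.22
```

{"op": "step_arm", "data": {"series": [[2, 2, -40, 0, 0, 0, 0], [0, 0, -45, 0, 0, 0, 0], [0, 0, -45, 0, 0, 0, 0], [0, 0, -45, 0, 0, 0, 0], [0, 0, -45, 0, 0, 0, 0], [0, 0, -40, 0, 0, 0, 0], [0, 0, -25, 0, 0, 0, 0], [0, 0, -20, 0, 0, 0, 0], [0, 0, -11, 0, 0, 0, 0], [0, 0, 0, 0, 0, 0, 0], [0, 0, 0, 0, 0, 0, 1], [0, 0, 0, 0, 0, 0, 1], [0, 0, 0, 0, 0, 0, 1], [0, 0, 0, 0, 0, 0, 1], [0, 0, 0, 0, 0, 0, 1], [0, 0, 0, 0, 0, 0, 1], [0, 0, 20, 0, 0, 0, 1], [0, 0, 40, 0, 0, 0, 1], [0, 0, 40, 0, 0, 0, 1], [0, 0, 40, 0, 0, 0, 1]], "force": 25}}

```text
clock: 4.1
tool_pos: [0.5042, -0.1276, 0.1469]
eef_rot: [0.733, 0.68, -0.0, -0.0]
contact_force: [1.0, -0.5, -0.7]
opening: 0.116
finger_force: 0.0
```

The fingers closed on nothing, so I look again.

```bash
python3 - <<'E'
from h import *
im,d,K,T=snap("top");P=cloud(d,K,T)
for o in packs(im,P):print(o)
st()
a,_,_,_=snap("side"); cv2.imwrite("pics/a1.png",np.hstack([im[150:350,220:520],a[200:400,180:480]]))
E
```

```text
([639.5, -18.6, 101.7, 93.8, 60.4], [304.0, 219.0], np.float64(0.023))
([510.1, -4.1, 79.9, 72.8, 59.7], [297.0, 267.0], np.float64(0.0229))
t 4.2 tcp [507.9, -128.9, 152.5] yaw(mod180) -4.3 tilt z [0.009, -0.002, -1.0] open 0.07 F [0.7, -0.7, 3.7] ff 0.0 q7 0.29
```

View pics/a1.png

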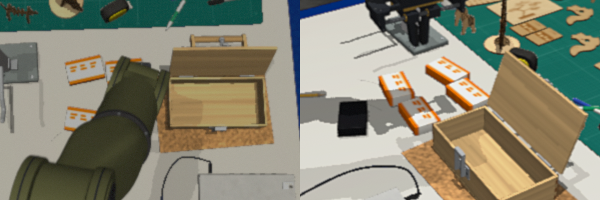

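{"op": "step_arm", "data": {"series": [[-5, -30, 30, 0, 0, 0, 0], [-5, -35, 30, 0, 0, 0, 0], [-5, -35, 30, 0, 0, 0, 0], [-5, -35, 30, 0, 0, 0, 0], [-5, -35, 30, 0, 0, 0, 0], [-5, -35, 0, 0, 0, 0, 0], [-5, -35, 0, 0, 0, 0, 0], [0, 0, 0, 0, 0, 0, 0]]}}

```text
clock: 5.0
tool_pos: [0.4666, -0.3736, 0.2948]
eef_rot: [0.736, 0.677, -0.002, 0.001]
contact_force: [-0.6, 0.2, -0.5]
opening: 0.73
finger_force: 0.0
```

```bash
python3 - <<'E'
from h import *
im,d,K,T=snap("top");P=cloud(d,K,T)
for o in packs(im,P):print(o)
st()
E
```

```text
([639.6, -18.6, 101.3, 94.0, 61.4], [304.0, 219.0], np.float64(0.023))
([632.9, -120.7, 94.7, 94.1, 60.3], [344.0, 220.0], np.float64(0.0232))
([508.0, -14.1, 79.9, 94.3, 60.1], [303.0, 270.0], np.float64(0.023))
([504.6, -128.8, 86.6, 93.5, 60.6], [349.0, 270.0], np.float64(0.0231))
t 5.0 tcp [467.9, -370.2, 294.5] yaw(mod180) -4.6 tilt z [-0.002, -0.0, -1.0] open 0.774 F [1.0, 0.9, -0.2] ff 0.0 q7 0.64
```

{"op": "step_arm", "data": {"series": [[7, 40, -10, 0, 0, 0.02, 0], [6, 40, 0, 0, 0, 0, 0], [6, 40, 0, 0, 0, 0, 0], [6, 40, -30, 0, 0, 0, 0], [6, 40, -30, 0, 0, 0, 0], [6, 40, -30, 0, 0, 0, 0], [0, 2, -40, 0, 0, 0, 0], [0, 0, -40, 0, 0, 0, 0], [0, 0, -40, 0, 0, 0, 0], [0, 0, -30, 0, 0, 0, 0], [0, 0, -20, 0, 0, 0, 0], [0, 0, -10, 0, 0, 0, 0], [0, 0, 0, 0, 0, 0, 0], [0, 0, 0, 0, 0, 0, 0]]}}

```text
clock: 6.45
tool_pos: [0.5069, -0.1261, 0.0168]
eef_rot: [0.726, 0.688, 0.0, 0.0]
contact_force: [0.2, -0.0, 0.6]
opening: 0.998
finger_force: 0.0
```

```bash
python3 -c "
from h import *
st()"
```

```text
t 6.5 tcp [506.9, -126.1, 16.8] yaw(mod180) -3.1 tilt z [0.001, 0.0, -1.0] open 0.998 F [0.2, -0.0, 0.6] ff 0.0 q7 0.33
```

{"op": "step_arm", "data": {"series": [[-2, -3, -8, 0, 0, 0, 0], [0, 0, -6, 0, 0, 0, 0], [0, 0, 0, 0, 0, 0, 0], [0, 0, 0, 0, 0, 0, 1], [0, 0, 0, 0, 0, 0, 1], [0, 0, 0, 0, 0, 0, 1], [0, 0, 0, 0, 0, 0, 1], [0, 0, 0, 0, 0, 0, 1], [0, 0, 0, 0, 0, 0, 1], [0, 0, 0, 0, 0, 0, 1], [0, 0, 0, 0, 0, 0, 1]], "force": 40}}

```text
clock: 7.55
tool_pos: [0.5046, -0.1296, 0.0022]
eef_rot: [0.726, 0.687, 0.0, 0.0]
contact_force: [0.5, -0.2, -0.9]
opening: 0.293
finger_force: 0.0
```

```bash
python3 - <<'E'
from h import *
st()
a,d,K,T=snap("side"); cv2.imwrite("pics/a2.png",cv2.resize(a[170:370,180:440],None,fx=3,fy=3)[:600,:780])
st()
E
```

```text
t 7.5 tcp [504.6, -129.6, 2.2] yaw(mod180) -3.2 tilt z [0.0, 0.0, -1.0] open 0.293 F [0.5, -0.2, -0.9] ff 0.0 q7 0.33
t 7.6 tcp [504.6, -129.6, 2.2] yaw(mod180) -3.1 tilt z [0.0, -0.0, -1.0] open 0.255 F [0.1, -0.4, -0.1] ff 0.0 q7 0.33
```

View pics/a2.png

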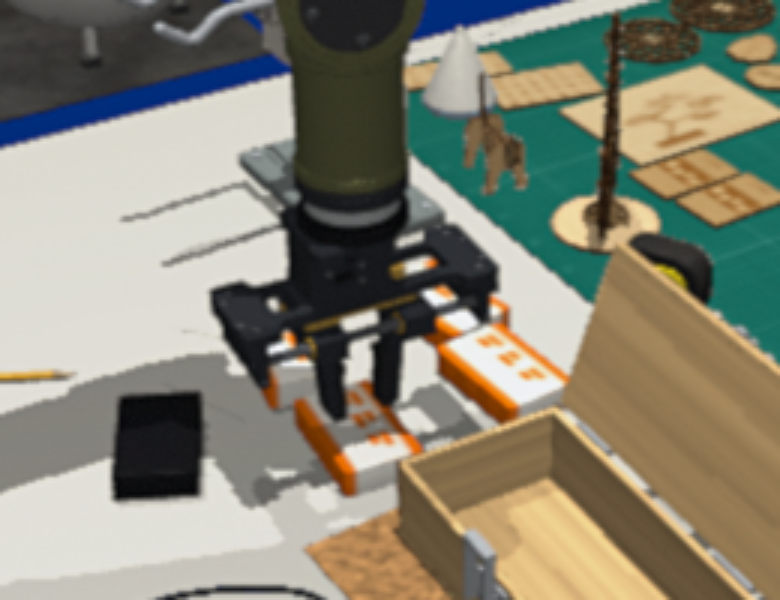

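Fingertips sit visibly above the pack, at crop (340,415) and (385,400), although the state gives z = 2 mm. I locate the tips in the depth image.

```bash
python3 - <<'E'
from h import *
a,d,K,T=snap("side");P=cloud(d,K,T)
st()
hsv=a.max(-1)
v,u=np.mgrid[0:480,0:640]
m=(hsv<70)&(u>270)&(u<325)&(v>272)&(v<320)&(P[...,2]>.0)&(d>0)
for vv in range(272,314,4):
    cs=np.nonzero(m[vv])[0]
    print(vv,[(int(c),np.round(P[vv,c]*1000).astype(int).tolist()) for c in cs[::3]][:7])
print(np.round(P[318,302]*1000))
im,d,K,T=snap("top");P=cloud(d,K,T)
for o in packs(im,P):print(o)
E
```

```text
t 7.7 tcp [504.5, -129.6, 2.2] yaw(mod180) -3.1 tilt z [0.0, -0.0, -1.0] open 0.207 F [0.3, -0.5, 0.2] ff 0.0 q7 0.33
272 []
276 [(271, [435, -145, 145]), (274, [441, -147, 145]), (277, [447, -148, 143]), (280, [452, -150, 143]), (283, [458, -151, 141]), (286, [465, -151, 139]), (306, [521, -128, 106])]
280 [(271, [429, -159, 146]), (279, [460, -128, 117]), (282, [460, -141, 125]), (285, [464, -148, 127]), (288, [469, -151, 128]), (291, [475, -151, 125]), (294, [480, -156, 127])]
284 [(280, [464, -122, 102]), (286, [461, -158, 125]), (289, [464, -164, 127]), (292, [473, -160, 122]), (295, [478, -163, 122]), (306, [521, -128, 85]), (309, [523, -137, 90])]
288 [(272, [434, -149, 120]), (275, [438, -154, 121]), (288, [462, -162, 118]), (291, [470, -161, 114]), (294, [477, -159, 110]), (305, [515, -133, 81]), (308, [520, -139, 82])]
292 [(286, [474, -129, 83]), (289, [476, -138, 88]), (292, [483, -137, 85]), (304, [516, -127, 66]), (307, [518, -137, 72]), (310, [523, -140, 72])]
296 [(287, [477, -125, 69]), (290, [477, -140, 78]), (293, [486, -134, 72]), (305, [516, -131, 58]), (308, [520, -138, 62]), (311, [524, -143, 63])]
300 [(287, [477, -125, 60]), (290, [476, -141, 70]), (293, [484, -138, 65]), (303, [514, -124, 45]), (306, [514, -138, 53]), (309, [522, -138, 50])]
304 [(288, [478, -126, 49]), (291, [479, -138, 57]), (294, [486, -138, 53]), (307, [517, -137, 42])]
308 [(291, [479, -138, 46]), (294, [487, -136, 42])]
312 []
[ 496. -154.   24.]
([640.2, -18.5, 101.0, 94.0, 60.8], [305.0, 218.0], np.float64(0.023))
([633.4, -120.5, 94.9, 93.9, 60.7], [342.0, 218.0], np.float64(0.023))
```

Reported TCP z is about 36 mm below where the fingertips really are. I open, go down gradually and re-measure.

{"op": "step_arm", "data": {"series": [[0, 0, 0, 0, 0, 0, 0], [0, 0, 0, 0, 0, 0, 0], [0, 0, 0, 0, 0, 0, 0], [0, 0, 0, 0, 0, 0, 0], [0, 0, 0, 0, 0, 0, 0], [0, 0, 0, 0, 0, 0, 0], [0, 0, 0, 0, 0, 0, 0], [0, 0, 0, 0, 0, 0, 0], [0, 0, 0, 0, 0, 0, 0], [0, 0, -5, 0, 0, 0, 0], [0, 0, -5, 0, 0, 0, 0], [0, 0, -5, 0, 0, 0, 0], [0, 0, -5, 0, 0, 0, 0], [0, 0, 0, 0, 0, 0, 0]]}}

```text
clock: 9.1
tool_pos: [0.504, -0.1294, -0.0187]
eef_rot: [0.726, 0.687, -0.0, -0.001]
contact_force: [-0.1, 0.1, -0.4]
opening: 1.0
finger_force: 0.0
```

```bash
python3 - <<'E'
from h import *
a,d,K,T=snap("side");P=cloud(d,K,T)
st()
cv2.imwrite("pics/a3.png",cv2.resize(a[230:370,230:390],None,fx=4,fy=4))
v,u=np.mgrid[0:480,0:640]
m=(a.max(-1)<70)&(u>250)&(u<345)&(v>272)&(v<340)&(P[...,2]<.09)&(d>0)
for vv in range(272,330,4):
    cs=np.nonzero(m[vv])[0]
    print(vv,[(int(c),np.round(P[vv,c]*1000).astype(int).tolist()) for c in cs[::4]][:7])
E
```

```text
t 9.2 tcp [504.2, -129.5, -18.3] yaw(mod180) -3.2 tilt z [-0.001, 0.0, -1.0] open 1.002 F [0.1, -0.1, -0.1] ff 0.0 q7 0.34
272 []
276 []
280 [(319, [556, -121, 79])]
284 [(325, [555, -148, 85]), (341, [581, -169, 88])]
288 [(319, [553, -125, 62]), (323, [554, -141, 71]), (327, [563, -143, 69])]
292 [(256, [418, -104, 88]), (320, [547, -140, 63]), (324, [554, -146, 64])]
296 [(259, [418, -118, 87]), (321, [550, -140, 51]), (325, [557, -144, 51])]
300 [(262, [417, -134, 88]), (320, [548, -139, 41]), (324, [555, -143, 41])]
304 [(265, [417, -149, 87]), (274, [431, -161, 90]), (278, [451, -136, 66]), (318, [545, -134, 28]), (322, [551, -141, 30])]
308 [(272, [444, -120, 48]), (276, [445, -138, 59]), (280, [455, -135, 54]), (323, [554, -140, 19])]
312 [(273, [443, -125, 42]), (277, [446, -140, 50])]
316 [(273, [446, -119, 26]), (278, [449, -136, 36])]
320 [(276, [445, -134, 26]), (280, [451, -140, 27])]
324 []
328 []
```

View pics/a3.png

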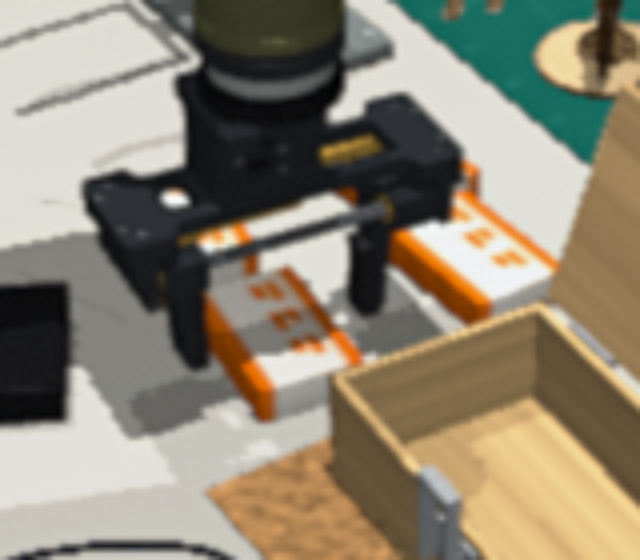

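Tips are now at z≈18 mm, straddling the pack at crop (190,350) and (365,300). True z is therefore about reported + 36 mm, and I correct for that.

{"op": "step_arm", "data": {"series": [[0, 0, -4, 0, 0, 0, 0], [0, 0, -4, 0, 0, 0, 0], [0, 0, -4, 0, 0, 0, 0], [0, 0, 0, 0, 0, 0, 1], [0, 0, 0, 0, 0, 0, 1], [0, 0, 0, 0, 0, 0, 1], [0, 0, 0, 0, 0, 0, 1], [0, 0, 0, 0, 0, 0, 1], [0, 0, 0, 0, 0, 0, 1], [0, 0, 0, 0, 0, 0, 1]], "force": 25}}

```text
clock: 10.15
tool_pos: [0.5045, -0.1296, -0.0297]
eef_rot: [0.726, 0.687, -0.0, -0.0]
contact_force: [-1.0, -0.7, 0.7]
opening: 0.682
finger_force: 25.0
```

{"op": "step_arm", "data": {"series": [[0, 0, 20, 0, 0, 0, 1], [0, 0, 40, 0, 0, 0, 1], [0, 0, 40, 0, 0, 0, 1], [0, 0, 40, 0, 0, 0, 1], [0, 0, 40, 0, 0, 0, 1], [4, -15, 0, 0, 0, 0.146, 1], [4, -15, 0, 0, 0, 0.146, 1], [4, -15, 0, 0, 0, 0.146, 1], [4, -15, 0, 0, 0, 0.146, 1], [4, -15, 0, 0, 0, 0.146, 1], [4, -15, 0, 0, 0, 0.146, 1], [4, -15, 0, 0, 0, 0.146, 1], [4, -15, 0, 0, 0, 0.146, 1], [4, -15, 0, 0, 0, 0.146, 1], [4, -15, 0, 0, 0, 0.146, 1], [1, -17, 0, 0, 0, 0.144, 1], [0, 0, 0, 0, 0, 0, 1]]}}

```text
clock: 11.85
tool_pos: [0.5445, -0.3, 0.1495]
eef_rot: [0.013, 1.0, -0.001, -0.0]
contact_force: [-1.2, 0.3, -0.2]
opening: 0.678
finger_force: 25.0
```

```bash
python3 - <<'E'
from h import *
st()
a,d,K,T=snap("side"); cv2.imwrite("pics/a4.png",cv2.resize(a[150:430,230:510],None,fx=2,fy=2))
im,d,K,T=snap("top");P=cloud(d,K,T)
for o in packs(im,P):print(o)
E
```

```text
t 11.8 tcp [544.5, -300.0, 149.5] yaw(mod180) 88.5 tilt z [-0.001, -0.001, -1.0] open 0.678 F [-1.2, 0.3, -0.2] ff 25.0 q7 1.7
([639.8, -18.5, 101.4, 93.9, 61.1], [304.0, 219.0], np.float64(0.0228))
([632.9, -120.6, 94.6, 94.1, 60.4], [344.0, 220.0], np.float64(0.0231))
([527.4, -50.5, 80.3, 94.4, 60.2], [318.0, 262.0], np.float64(0.023))
```

View pics/a4.png

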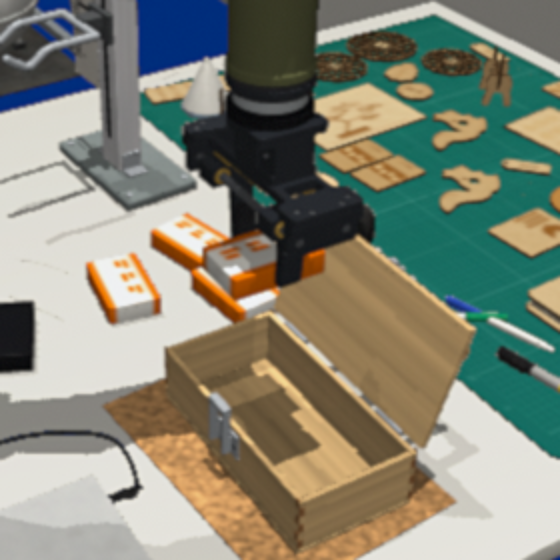

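Pack is held above the case. Pack 3 was knocked to (527,-50). I lower and release.

{"op": "step_arm", "data": {"series": [[1, 3, -30, 0, 0, 0, 1], [0, 0, -30, 0, 0, 0, 1], [0, 0, -30, 0, 0, 0, 1], [0, 0, -30, 0, 0, 0, 1], [0, 0, -20, 0, 0, 0, 1], [0, 0, -15, 0, 0, 0, 1], [0, 0, -10, 0, 0, 0, 1], [0, 0, -5, 0, 0, 0, 1], [0, 0, 0, 0, 0, 0, 1], [0, 0, 0, 0, 0, 0, 0.15], [0, 0, 0, 0, 0, 0, 0.15], [0, 0, 0, 0, 0, 0, 0.15], [0, 0, 0, 0, 0, 0, 0.15]]}}

```text
clock: 13.25
tool_pos: [0.5469, -0.2938, -0.0193]
eef_rot: [0.011, 1.0, -0.0, 0.0]
contact_force: [0.1, 0.1, -0.9]
opening: 0.852
finger_force: 0.0
```

{"op": "step_arm", "data": {"series": [[0, 0, 20, 0, 0, 0, 0.15], [0, 0, 50, 0, 0, 0, 0.15], [0, 0, 50, 0, 0, 0, 0.15], [0, 0, 50, 0, 0, 0, 0.15], [-2, 20, 0, 0, 0, -0.143, 0], [-2, 20, 0, 0, 0, -0.143, 0], [-2, 20, 0, 0, 0, -0.143, 0], [-2, 20, 0, 0, 0, -0.143, 0], [-2, 20, 0, 0, 0, -0.143, 0], [-2, 20, 0, 0, 0, -0.143, 0], [-2, 20, 0, 0, 0, -0.143, 0], [-2, 20, 0, 0, 0, -0.143, 0], [-2, 20, 0, 0, 0, -0.143, 0], [-2, 20, 0, 0, 0, -0.143, 0], [0, 20, 0, 0, 0, -0.143, 0], [0, 23, 0, 0, 0, -0.143, 0], [0, 0, -40, 0, 0, 0, 0], [0, 0, -40, 0, 0, 0, 0], [0, 0, -30, 0, 0, 0, 0], [0, 0, 0, 0, 0, 0, 0]]}}

```text
clock: 15.25
tool_pos: [0.5239, -0.0499, 0.0373]
eef_rot: [0.763, 0.646, -0.002, -0.003]
contact_force: [-1.0, -0.3, 0.5]
opening: 0.999
finger_force: 0.0
```

```bash
python3 - <<'E'
from h import *
st()
im,d,K,T=snap("top");P=cloud(d,K,T)
for o in packs(im,P):print(o)
v,u=np.mgrid[0:480,0:640]
m=((u>385)&(u<490)&(v>225)&(v<275)&(P[...,2]>.028)&(P[...,2]<.042)&(P[...,1]>-.35)&(im[...,0]>60)).astype(np.uint8)
n,l,s,c=cv2.connectedComponentsWithStats(cv2.morphologyEx(m,cv2.MORPH_OPEN,np.ones((3,3))))
for i in range(1,n):
  if s[i,4]>150:print("in case",cv2.minAreaRect(P[l==i][:,:2].astype(np.float32)*1000),s[i])
cv2.imwrite("pics/a5.png",cv2.resize(im[170:310,270:510],None,fx=3,fy=3))
E
```

```text
t 15.2 tcp [523.9, -49.9, 37.3] yaw(mod180) -9.5 tilt z [-0.007, 0.001, -1.0] open 0.999 F [-1.0, -0.3, 0.5] ff 0.0 q7 0.11
([632.5, -120.9, 95.8, 92.6, 61.8], [348.0, 219.0], np.float64(0.0233))
([543.7, -295.6, 177.3, 88.9, 58.6], [411.0, 253.0], np.float64(0.0308))
in case ((557.6993408203125, -299.97576904296875), (38.34922790527344, 72.41126251220703), 88.82160186767578) [408 233  16  29 278]
```

View pics/a5.png

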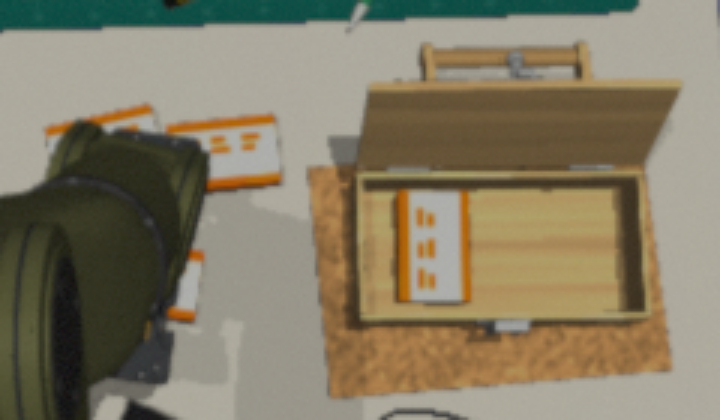

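Pack sits well at (544,-296) in the case. Next is pack 3.

{"op": "step_arm", "data": {"series": [[3, 0, -25, 0, 0, 0, 0], [0, 0, -25, 0, 0, 0, 0], [0, 0, -10, 0, 0, 0, 0], [0, 0, -8, 0, 0, 0, 0], [0, 0, 0, 0, 0, 0, 0], [0, 0, 0, 0, 0, 0, 1], [0, 0, 0, 0, 0, 0, 1], [0, 0, 0, 0, 0, 0, 1], [0, 0, 0, 0, 0, 0, 1], [0, 0, 0, 0, 0, 0, 1], [0, 0, 0, 0, 0, 0, 1], [0, 0, 0, 0, 0, 0, 1], [0, 0, 20, 0, 0, 0, 1], [0, 0, 40, 0, 0, 0, 1], [0, 0, 40, 0, 0, 0, 1], [0, 0, 40, 0, 0, 0, 1], [0, 0, 40, 0, 0, 0, 1], [0, 0, 0, 0, 0, 0, 1]]}}

```text
clock: 17.1
tool_pos: [0.5333, -0.0512, 0.1568]
eef_rot: [0.764, 0.646, 0.004, 0.004]
contact_force: [1.5, 0.1, -1.0]
opening: 0.678
finger_force: 25.0
```

{"op": "step_arm", "data": {"series": [[1, -28, 0, 0, 0, 0.143, 1], [1, -28, 0, 0, 0, 0.143, 1], [1, -28, 0, 0, 0, 0.143, 1], [1, -28, 0, 0, 0, 0.143, 1], [1, -28, 0, 0, 0, 0.143, 1], [1, -28, 0, 0, 0, 0.143, 1], [1, -28, 0, 0, 0, 0.143, 1], [1, -28, 0, 0, 0, 0.143, 1], [1, -28, 0, 0, 0, 0.143, 1], [1, -28, 0, 0, 0, 0.143, 1], [1, -28, 0, 0, 0, 0.143, 1], [1, -30, 0, 0, 0, 0.143, 1], [0, 0, 0, 0, 0, 0, 1], [0, 0, 0, 0, 0, 0, 1]]}}

```text
clock: 18.5
tool_pos: [0.5406, -0.3887, 0.1505]
eef_rot: [0.012, 1.0, 0.001, -0.001]
contact_force: [-0.2, 0.9, -0.8]
opening: 0.678
finger_force: 25.0
```

{"op": "step_arm", "data": {"series": [[3, -4, -30, 0, 0, 0, 1], [0, 0, -30, 0, 0, 0, 1], [0, 0, -30, 0, 0, 0, 1], [0, 0, -30, 0, 0, 0, 1], [0, 0, -20, 0, 0, 0, 1], [0, 0, -15, 0, 0, 0, 1], [0, 0, -10, 0, 0, 0, 1], [0, 0, -5, 0, 0, 0, 1], [0, 0, 0, 0, 0, 0, 1], [0, 0, 0, 0, 0, 0, 0.15], [0, 0, 0, 0, 0, 0, 0.15], [0, 0, 0, 0, 0, 0, 0.15], [0, 0, 0, 0, 0, 0, 0.15], [0, 0, 20, 0, 0, 0, 0.15], [0, 0, 50, 0, 0, 0, 0.15], [0, 0, 50, 0, 0, 0, 0.15], [0, 0, 50, 0, 0, 0, 0.15], [0, 0, 0, 0, 0, 0, 0.15]]}}

```text
clock: 20.3
tool_pos: [0.5495, -0.3951, 0.1605]
eef_rot: [0.011, 1.0, -0.004, 0.007]
contact_force: [0.3, -1.1, -0.9]
opening: 0.848
finger_force: 0.0
```

```bash
python3 - <<'E'
from h import *
st()
im,d,K,T=snap("top");P=cloud(d,K,T)
for o in packs(im,P):print(o)
E
```

```text
t 20.3 tcp [549.5, -395.1, 160.5] yaw(mod180) 88.7 tilt z [0.013, -0.007, -1.0] open 0.848 F [0.3, -1.1, -0.9] ff 0.0 q7 1.84
([640.0, -18.6, 101.6, 93.8, 61.8], [304.0, 219.0], np.float64(0.0229))
([632.9, -120.6, 94.8, 94.1, 60.4], [344.0, 220.0], np.float64(0.0234))
```

{"op": "step_arm", "data": {"series": [[0, 40, 10, 0, 0, -0.146, 0], [0, 40, 0, 0, 0, -0.146, 0], [0, 40, 0, 0, 0, -0.146, 0], [0, 40, 0, 0, 0, -0.146, 0], [0, 40, 0, 0, 0, -0.146, 0], [0, 40, 0, 0, 0, -0.146, 0], [22, 8, 0, 0, 0, -0.146, 0], [22, 8, 0, 0, 0, -0.146, 0], [22, 8, 0, 0, 0, -0.146, 0], [23, 8, 0, 0, 0, -0.146, 0], [0, 0, -40, 0, 0, 0, 0], [0, 0, -40, 0, 0, 0, 0], [0, 0, -40, 0, 0, 0, 0], [0, 0, 0, 0, 0, 0, 0], [0, 0, 0, 0, 0, 0, 0]]}}

```text
clock: 21.85
tool_pos: [0.6327, -0.1206, 0.0416]
eef_rot: [0.675, 0.738, -0.001, -0.001]
contact_force: [0.9, -0.9, 1.0]
opening: 1.003
finger_force: 0.0
```

```bash
python3 - <<'E'
from h import *
st()
E
```

```text
t 21.9 tcp [632.7, -120.6, 41.6] yaw(mod180) 5.1 tilt z [-0.002, 0.0, -1.0] open 1.003 F [0.9, -0.9, 1.0] ff 0.0 q7 0.31
```

{"op": "step_arm", "data": {"series": [[0, 0, -25, 0, 0, 0, 0], [0, 0, -25, 0, 0, 0, 0], [0, 0, -14, 0, 0, 0, 0], [0, 0, -8, 0, 0, 0, 0], [0, 0, 0, 0, 0, 0, 0], [0, 0, 0, 0, 0, 0, 1], [0, 0, 0, 0, 0, 0, 1], [0, 0, 0, 0, 0, 0, 1], [0, 0, 0, 0, 0, 0, 1], [0, 0, 0, 0, 0, 0, 1], [0, 0, 0, 0, 0, 0, 1], [0, 0, 0, 0, 0, 0, 1], [0, 0, 20, 0, 0, 0, 1], [0, 0, 40, 0, 0, 0, 1], [0, 0, 40, 0, 0, 0, 1], [0, 0, 40, 0, 0, 0, 1], [0, 0, 50, 0, 0, 0, 1], [0, 0, 0, 0, 0, 0, 1]]}}

```text
clock: 23.65
tool_pos: [0.6387, -0.1218, 0.1672]
eef_rot: [0.675, 0.738, 0.004, 0.006]
contact_force: [2.2, 0.5, -1.2]
opening: 0.68
finger_force: 25.0
```

{"op": "step_arm", "data": {"series": [[-22, -5, 0, 0, 0, 0.146, 1], [-22, -5, 0, 0, 0, 0.146, 1], [-22, -5, 0, 0, 0, 0.146, 1], [-21, -5, 0, 0, 0, 0.146, 1], [0, -26, 0, 0, 0, 0.146, 1], [0, -26, 0, 0, 0, 0.146, 1], [0, -26, 0, 0, 0, 0.146, 1], [0, -26, 0, 0, 0, 0.146, 1], [0, -26, 0, 0, 0, 0.145, 1], [0, -26, 0, 0, 0, 0.145, 1], [0, 0, 0, 0, 0, 0, 1], [0, 0, 0, 0, 0, 0, 1]]}}

```text
clock: 24.85
tool_pos: [0.5459, -0.2965, 0.1592]
eef_rot: [0.014, 1.0, 0.001, -0.0]
contact_force: [-0.2, -0.2, -1.4]
opening: 0.674
finger_force: 25.0
```

```bash
python3 - <<'E'
from h import *
st()
E
```

```text
t 24.9 tcp [545.9, -296.5, 159.2] yaw(mod180) 88.5 tilt z [-0.001, 0.002, -1.0] open 0.674 F [-0.2, -0.2, -1.4] ff 25.0 q7 1.69
```

{"op": "step_arm", "data": {"series": [[0, 0, -30, 0, 0, 0, 1], [0, 0, -30, 0, 0, 0, 1], [0, 0, -30, 0, 0, 0, 1], [0, 0, -25, 0, 0, 0, 1], [0, 0, -20, 0, 0, 0, 1], [0, 0, -12, 0, 0, 0, 1], [0, 0, -8, 0, 0, 0, 1], [0, 0, 0, 0, 0, 0, 1], [0, 0, 0, 0, 0, 0, 1], [0, 0, 0, 0, 0, 0, 0.15], [0, 0, 0, 0, 0, 0, 0.15], [0, 0, 0, 0, 0, 0, 0.15], [0, 0, 0, 0, 0, 0, 0.15], [0, 0, 20, 0, 0, 0, 0.15], [0, 0, 45, 0, 0, 0, 0.15], [0, 0, 45, 0, 0, 0, 0.15], [0, 0, 45, 0, 0, 0, 0.15]]}}

```text
clock: 26.55
tool_pos: [0.5462, -0.2965, 0.1619]
eef_rot: [0.012, 1.0, 0.0, -0.0]
contact_force: [0.2, -0.3, -0.0]
opening: 0.852
finger_force: 0.0
```

{"op": "step_arm", "data": {"series": [[0, 36, 0, 0, 0, -0.134, 0], [0, 36, 0, 0, 0, -0.134, 0], [0, 36, 0, 0, 0, -0.134, 0], [0, 36, 0, 0, 0, -0.134, 0], [0, 36, 0, 0, 0, -0.134, 0], [19, 20, 0, 0, 0, -0.134, 0], [19, 20, 0, 0, 0, -0.134, 0], [19, 20, 0, 0, 0, -0.134, 0], [19, 19, 0, 0, 0, -0.134, 0], [18, 19, 0, 0, 0, -0.134, 0], [0, 0, -40, 0, 0, 0, 0], [0, 0, -40, 0, 0, 0, 0], [0, 0, -40, 0, 0, 0, 0], [0, 0, 0, 0, 0, 0, 0], [0, 0, 0, 0, 0, 0, 0]]}}

```text
clock: 28.05
tool_pos: [0.6405, -0.0186, 0.0405]
eef_rot: [0.63, 0.776, -0.0, -0.0]
contact_force: [1.0, 0.6, -0.5]
opening: 1.002
finger_force: 0.0
```

```bash
python3 - <<'E'
from h import *
st()
im,d,K,T=snap("top");P=cloud(d,K,T)
for o in packs(im,P):print(o)
cv2.imwrite("pics/a6.png",cv2.resize(im[170:310,270:510],None,fx=3,fy=3))
E
```

```text
t 28.1 tcp [640.5, -18.6, 40.5] yaw(mod180) 11.9 tilt z [-0.001, 0.0, -1.0] open 1.002 F [1.0, 0.6, -0.5] ff 0.0 q7 0.25
```

View pics/a6.png

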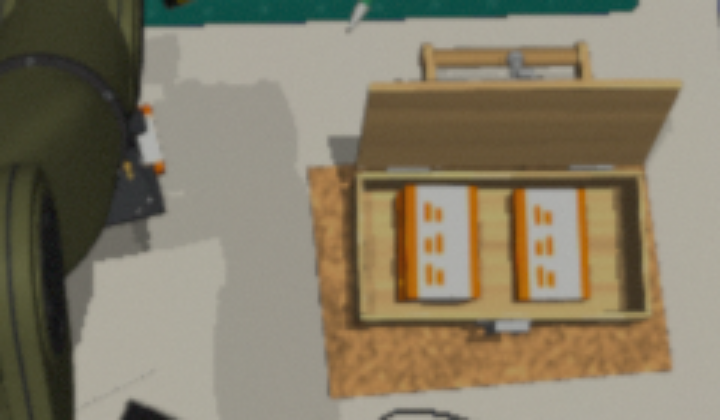

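Two are stacked at crop (440,240) and one lies at (550,240). Now the last pack.

{"op": "step_arm", "data": {"series": [[0, 0, -25, 0, 0, 0, 0], [0, 0, -25, 0, 0, 0, 0], [0, 0, -13, 0, 0, 0, 0], [0, 0, -8, 0, 0, 0, 0], [0, 0, 0, 0, 0, 0, 0], [0, 0, 0, 0, 0, 0, 1], [0, 0, 0, 0, 0, 0, 1], [0, 0, 0, 0, 0, 0, 1], [0, 0, 0, 0, 0, 0, 1], [0, 0, 0, 0, 0, 0, 1], [0, 0, 0, 0, 0, 0, 1], [0, 0, 0, 0, 0, 0, 1], [0, 0, 20, 0, 0, 0, 1], [0, 0, 40, 0, 0, 0, 1], [0, 0, 40, 0, 0, 0, 1], [0, 0, 40, 0, 0, 0, 1], [0, 0, 50, 0, 0, 0, 1], [0, 0, 0, 0, 0, 0, 1]]}}

```text
clock: 29.9
tool_pos: [0.6458, -0.0189, 0.1661]
eef_rot: [0.63, 0.776, 0.004, 0.005]
contact_force: [2.2, 0.6, -1.3]
opening: 0.676
finger_force: 25.0
```

{"op": "step_arm", "data": {"series": [[-22, -10, 0, 0, 0, 0.134, 1], [-22, -10, 0, 0, 0, 0.134, 1], [-22, -10, 0, 0, 0, 0.134, 1], [-21, -10, 0, 0, 0, 0.134, 1], [-9, -48, 0, 0, 0, 0.134, 1], [0, -48, 0, 0, 0, 0.134, 1], [0, -48, 0, 0, 0, 0.134, 1], [0, -48, 0, 0, 0, 0.134, 1], [0, -48, 0, 0, 0, 0.134, 1], [0, -48, 0, 0, 0, 0.134, 1], [0, -46, 0, 0, 0, 0, 1], [0, 0, 0, 0, 0, 0, 1], [0, 0, 0, 0, 0, 0, 1]]}}

```text
clock: 31.2
tool_pos: [0.5434, -0.3938, 0.1577]
eef_rot: [0.014, 1.0, 0.001, -0.001]
contact_force: [0.1, 1.0, -1.7]
opening: 0.68
finger_force: 25.0
```

```bash
python3 - <<'E'
from h import *
st()
E
```

```text
t 31.2 tcp [543.4, -393.8, 157.7] yaw(mod180) 88.4 tilt z [-0.001, 0.001, -1.0] open 0.68 F [0.1, 1.0, -1.7] ff 25.0 q7 1.83
```

{"op": "step_arm", "data": {"series": [[0, 1, -30, 0, 0, 0, 1], [0, 0, -30, 0, 0, 0, 1], [0, 0, -30, 0, 0, 0, 1], [0, 0, -25, 0, 0, 0, 1], [0, 0, -20, 0, 0, 0, 1], [0, 0, -12, 0, 0, 0, 1], [0, 0, -8, 0, 0, 0, 1], [0, 0, 0, 0, 0, 0, 1], [0, 0, 0, 0, 0, 0, 1], [0, 0, 0, 0, 0, 0, 0.15], [0, 0, 0, 0, 0, 0, 0.15], [0, 0, 0, 0, 0, 0, 0.15], [0, 0, 0, 0, 0, 0, 0.15], [0, 0, 20, 0, 0, 0, 0.15], [0, 0, 45, 0, 0, 0, 0.15], [0, 0, 45, 0, 0, 0, 0.15], [0, 0, 45, 0, 0, 0, 0.5], [0, 0, 45, 0, 0, 0, 1], [0, 0, 0, 0, 0, 0, 1]]}}

```text
clock: 33.1
tool_pos: [0.5488, -0.3936, 0.2118]
eef_rot: [0.012, 1.0, -0.003, 0.006]
contact_force: [0.2, -0.5, 0.3]
opening: 0.601
finger_force: 0.0
```

```bash
python3 - <<'E'
from h import *
st()
im,d,K,T=snap("top");P=cloud(d,K,T)
cv2.imwrite("pics/a7.png",cv2.resize(im[170:310,270:510],None,fx=3,fy=3))
v,u=np.mgrid[0:480,0:640]
hsv=cv2.cvtColor(im,cv2.COLOR_BGR2HSV)
m=((u>370)&(u<500)&(v>215)&(v<310)&(P[...,2]<.008)&(hsv[...,1]>90)&(hsv[...,2]>60)).astype(np.uint8)
q=P[m>0]*1000
# mat edges: front (min x) and left (max y) right(min y)
print("mat",np.percentile(q,[.3,1,99,99.7],axis=0).round(),cv2.minAreaRect(q[:,:2].astype(np.float32)))
b=((u>370)&(u<500)&(v>190)&(v<310)&(abs(P[...,2]-.055)<.01)&(hsv[...,2]>150)).astype(np.uint8)
E
```

```text
t 33.1 tcp [548.8, -393.6, 211.8] yaw(mod180) 88.6 tilt z [0.012, -0.007, -1.0] open 0.601 F [0.2, -0.5, 0.3] ff 0.0 q7 1.85
mat [[ 425. -491.   -5.]
 [ 428. -489.   -4.]
 [ 618. -200.    8.]
 [ 620. -198.    8.]] ((529.9654541015625, -344.84283447265625), (198.6959991455078, 289.6372985839844), 3.09842586517334)
```

View pics/a7.png

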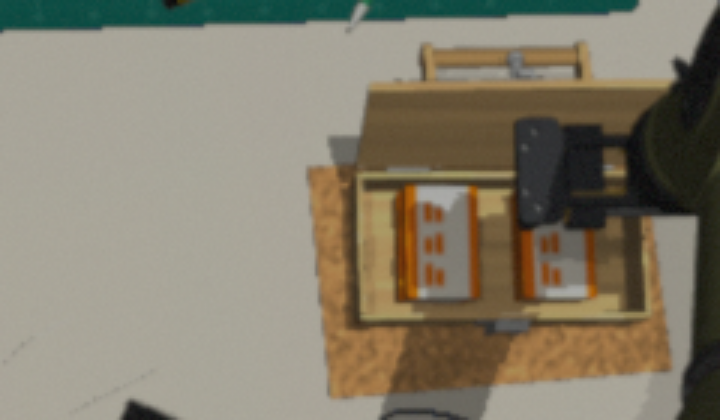

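Both stacks are in the case (crop (440,240) and (555,240)), and the mat centre is (530,-345) with yaw 3.1°. Next I go behind the lid.

{"op": "step_arm", "data": {"series": [[18, 18, 0, 0, 0, 0, 1], [18, 18, 0, 0, 0, 0, 1], [18, 18, 0, 0, 0, 0, 1], [18, 18, 0, 0, 0, 0, 1], [18, 18, 0, 0, 0, 0, 1], [18, 18, 0, 0, 0, 0, 1], [18, 18, 0, 0, 0, 0, 1], [20, 17, 0, 0, 0, 0, 1], [0, 0, 0, 0, 0, 0, 1], [0, 0, -30, 0, 0, 0, 1], [0, 0, -30, 0, 0, 0, 1], [0, 0, -25, 0, 0, 0, 1], [0, 0, -13, 0, 0, 0, 1], [0, 0, 0, 0, 0, 0, 1], [0, 0, 0, 0, 0, 0, 1]]}}

```text
clock: 34.65
tool_pos: [0.6908, -0.2491, 0.1067]
eef_rot: [0.012, 1.0, -0.0, 0.0]
contact_force: [0.4, -0.1, 0.0]
opening: 0.004
finger_force: 0.0
```

```bash
python3 - <<'E'
from h import *
st()
E
```

```text
t 34.6 tcp [690.8, -249.1, 106.7] yaw(mod180) 88.6 tilt z [0.001, -0.0, -1.0] open 0.004 F [0.4, -0.1, 0.0] ff 0.0 q7 1.59
```

{"op": "step_arm", "data": {"series": [[-12, 0, 1, 0, 0, 0, 1], [-12, 0, 1, 0, 0, 0, 1], [-11, 0, 1, 0, 0, 0, 1], [-11, 0, 1, 0, 0, 0, 1], [-11, 0, 1, 0, 0, 0, 1], [-11, 0, 0, 0, 0, 0, 1], [-11, 0, 0, 0, 0, 0, 1], [-11, 0, 0, 0, 0, 0, 1], [-11, 0, 0, 0, 0, 0, 1], [-11, 0, 0, 0, 0, 0, 1], [-11, 0, 0, 0, 0, 0, 1], [-11, 0, 0, 0, 0, 0, 1], [-11, 0, 0, 0, 0, 0, 1], [-11, 0, 0, 0, 0, 0, 1], [0, 0, 0, 0, 0, 0, 1], [0, 0, 0, 0, 0, 0, 1]]}}

```text
clock: 36.25
tool_pos: [0.536, -0.2491, 0.1125]
eef_rot: [0.012, 1.0, -0.0, 0.002]
contact_force: [0.5, 0.2, 0.5]
opening: 0.004
finger_force: 0.0
```

```bash
python3 - <<'E'
from h import *
st()
a,d,K,T=snap("side"); cv2.imwrite("pics/a8.png",cv2.resize(a[150:430,230:510],None,fx=2,fy=2))
E
```

```text
t 36.2 tcp [536.0, -249.1, 112.5] yaw(mod180) 88.6 tilt z [0.003, -0.001, -1.0] open 0.004 F [0.5, 0.2, 0.5] ff 0.0 q7 1.56
```

View pics/a8.png

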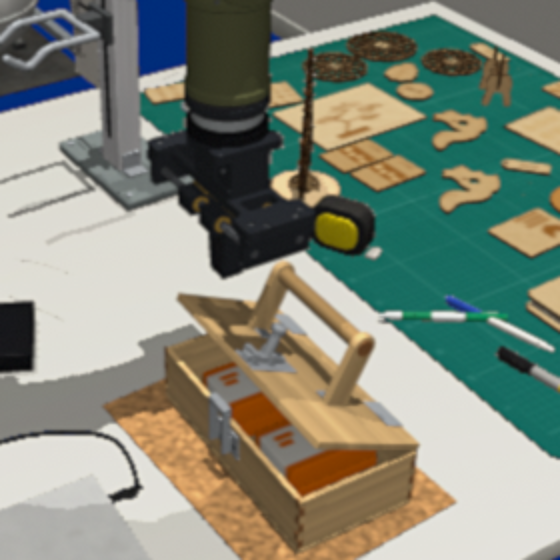

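Lid is past 0.9 rad and sinking (edge at crop (180,300)–(320,440)). I retreat and wait.

{"op": "step_arm", "data": {"series": [[0, 0, 30, 0, 0, 0, 1], [-5, 20, 30, 0, 0, 0, 1], [-5, 30, 30, 0, 0, 0, 1], [-5, 30, 0, 0, 0, 0, 1], [-5, 30, 0, 0, 0, 0, 1], [0, 30, 0, 0, 0, 0, 1], [0, 0, 0, 0, 0, 0, 0.5], [0, 0, 0, 0, 0, 0, 0.5], [0, 0, 0, 0, 0, 0, 0.5], [0, 0, 0, 0, 0, 0, 0.5], [0, 0, 0, 0, 0, 0, 0.5], [0, 0, 0, 0, 0, 0, 0.5], [0, 0, 0, 0, 0, 0, 0.5], [0, 0, 0, 0, 0, 0, 0.5], [0, 0, 0, 0, 0, 0, 0.5], [0, 0, 0, 0, 0, 0, 0.5], [0, 0, 0, 0, 0, 0, 0.5], [0, 0, 0, 0, 0, 0, 0.5], [0, 0, 0, 0, 0, 0, 0.5], [0, 0, 0, 0, 0, 0, 0.5]]}}

```text
clock: 38.3
tool_pos: [0.5146, -0.1086, 0.2012]
eef_rot: [0.012, 1.0, 0.0, -0.0]
contact_force: [-0.2, 0.3, -0.1]
opening: 0.5
finger_force: 0.0
```

```bash
python3 - <<'E'
from h import *
st()
im,d,K,T=snap("top");P=cloud(d,K,T)
v,u=np.mgrid[0:480,0:640]
B=(u>375)&(u<510)&(v>190)&(v<300)
def rep(m,n):
    m=(m&B).astype(np.uint8); k,l,s,c=cv2.connectedComponentsWithStats(m)
    for i in range(1,k):
        if s[i,4]>8:
            q=P[l==i]*1000; print(n,s[i].tolist(),"min",q.min(0).round(),"max",q.max(0).round(),"mean",q.mean(0).round(1), cv2.minAreaRect(q[:,:2].astype(np.float32)) if s[i,4]>60 else "")
rep((P[...,2]>.122)&(P[...,2]<.16),"dowel")
rep((P[...,2]>.09)&(P[...,2]<.12),"knob")
rep(abs(P[...,2]-.073)<.007,"lid")
cv2.imwrite("pics/a9.png",np.hstack([cv2.resize(im[190:300,370:500],None,fx=3,fy=3),cv2.resize(snap("side")[0][250:440,290:460],(290,330))]))
E
```

```text
t 38.3 tcp [514.6, -108.6, 201.2] yaw(mod180) 88.6 tilt z [-0.0, 0.0, -1.0] open 0.5 F [-0.2, 0.3, -0.1] ff 0.0 q7 1.37
dowel [413, 242, 60, 11, 447] min [ 528. -411.  122.] max [ 556. -277.  151.] mean [ 540.7 -345.   139. ] ((541.9644775390625, -343.9559631347656), (133.65866088867188, 24.3762149810791), 88.59962463378906)
knob [412, 245, 5, 10, 21] min [ 531. -286.   95.] max [ 552. -278.  120.] mean [ 538.  -280.2  106.8] 
knob [464, 251, 5, 4, 13] min [ 528. -409.   93.] max [ 535. -402.  119.] mean [ 530.9 -403.9  105.6] 
knob [438, 261, 6, 6, 30] min [ 500. -350.   90.] max [ 512. -337.  114.] mean [ 505.2 -343.2  109.3] 
lid [389, 224, 99, 53, 4109] min [ 479. -464.   66.] max [ 609. -227.   80.] mean [ 541.6 -347.1   72.7] ((544.3829345703125, -346.0306396484375), (235.63214111328125, 127.28792572021484), 88.9544906616211)
```

View pics/a9.png

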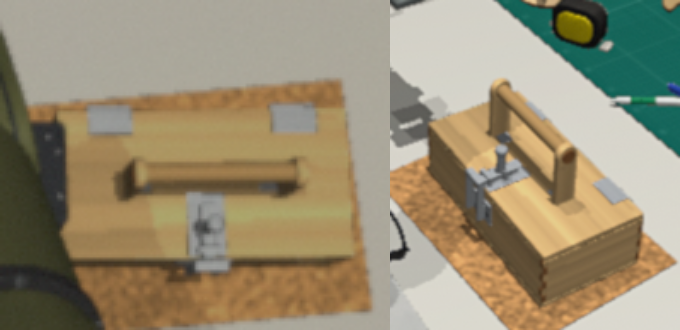

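Lid is shut, with the knob at (506,-344), its top at z≈112, and the dowel at (542,-344).

{"op": "step_arm", "data": {"series": [[-1, -40, 0, 0, 0, 0, 0.5], [-2, -40, 0, 0, 0, 0, 0.5], [-2, -40, 0, 0, 0, 0, 0.5], [-2, -40, 0, 0, 0, 0, 0.5], [-1, -40, 0, 0, 0, 0, 0.5], [-1, -35, 0, 0, 0, 0, 0.5], [0, 0, -30, 0, 0, 0, 0.5], [0, 0, -30, 0, 0, 0, 0.5], [0, 0, -20, 0, 0, 0, 0.5], [0, 0, -20, 0, 0, 0, 0.5], [0, 0, 0, 0, 0, 0, 0.5], [0, 0, 0, 0, 0, 0, 0.5]]}}

```text
clock: 39.6
tool_pos: [0.5057, -0.3436, 0.1014]
eef_rot: [0.012, 1.0, 0.0, -0.0]
contact_force: [0.2, 1.1, 0.8]
opening: 0.5
finger_force: 0.0
```

```bash
python3 - <<'E'
from h import *
st()
E
```

```text
t 39.6 tcp [505.7, -343.6, 101.4] yaw(mod180) 88.6 tilt z [-0.0, 0.0, -1.0] open 0.5 F [0.2, 1.1, 0.8] ff 0.0 q7 1.73
```

{"op": "step_arm", "data": {"series": [[0, 0, -15, 0, 0, 0, 0.5], [0, 0, -15, 0, 0, 0, 0.5], [0, 0, -10, 0, 0, 0, 0.5], [0, 0, -4, 0, 0, 0, 0.5], [0, 0, 0, 0, 0, 0, 1], [0, 0, 0, 0, 0, 0, 1], [0, 0, 0, 0, 0, 0, 1], [0, 0, 0, 0, 0, 0, 1], [0, 0, 0, 0, 0, 0, 1], [0, 0, 0, 0, 0, 0, 1]], "force": 10}}

```text
clock: 40.6
tool_pos: [0.5059, -0.3434, 0.0576]
eef_rot: [0.012, 1.0, 0.0, 0.0]
contact_force: [-0.1, 0.6, 2.5]
opening: 0.142
finger_force: 10.0
```

{"op": "step_arm", "data": {"series": [[-2, 0, 0, 0, 0, 0, 1], [-2, 0, 0, 0, 0, 0, 1], [-2, 0, 0, 0, 0, 0, 1], [-2, 0, 0, 0, 0, 0, 1], [-2, 0, 0, 0, 0, 0, 1], [-2, 0, 0, 0, 0, 0, 1], [-2, 0, 0, 0, 0, 0, 1], [-2, 0, 0, 0, 0, 0, 1], [-2, 0, 0, 0, 0, 0, 1], [0, 0, 0, 0, 0, 0, 1], [0, 0, 0, 0, 0, 0, 1]]}}

```text
clock: 41.7
tool_pos: [0.4894, -0.3432, 0.0575]
eef_rot: [0.012, 1.0, 0.0, 0.002]
contact_force: [4.4, 2.6, 3.7]
opening: 0.14
finger_force: 10.0
```

{"op": "step_arm", "data": {"series": [[-1, 0, 0, 0, 0, 0, 1], [-1, 0, 0, 0, 0, 0, 1], [0, 0, 0, 0, 0, 0, 1], [0, 0, 0, 0, 0, 0, 1]]}}

```text
clock: 42.1
tool_pos: [0.4881, -0.3432, 0.0576]
eef_rot: [0.011, 1.0, 0.0, 0.002]
contact_force: [4.7, 1.8, 3.1]
opening: 0.139
finger_force: 10.0
```

{"op": "step_arm", "data": {"series": [[2, 0, 0, 0, 0, 0, 0.5], [0, 0, 0, 0, 0, 0, 0.5], [0, 0, 0, 0, 0, 0, 0.5], [0, 0, 0, 0, 0, 0, 0.5], [0, 0, 0, 0, 0, 0, 0.5], [0, 0, 20, 0, 0, 0, 0.5], [0, 0, 40, 0, 0, 0, 0.2], [0, 0, 40, 0, 0, 0, 0.2], [0, 25, 20, 0, 0, -0.143, 0.2], [0, 25, 0, 0, 0, -0.143, 0.2], [0, 25, 0, 0, 0, -0.143, 0.2], [0, 25, 0, 0, 0, -0.143, 0.2], [0, 25, 0, 0, 0, -0.143, 0.2], [0, 25, 0, 0, 0, -0.143, 0.2], [0, 25, 0, 0, 0, -0.143, 0.2], [0, 25, 0, 0, 0, -0.143, 0.2], [0, 0, 0, 0, 0, -0.143, 0.2], [0, 0, 0, 0, 0, -0.143, 0.2], [0, 0, 0, 0, 0, -0.141, 0.2], [0, 0, 0, 0, 0, 0, 0.2]]}}

```text
clock: 44.1
tool_pos: [0.4874, -0.1434, 0.1772]
eef_rot: [0.716, 0.699, -0.0, 0.0]
contact_force: [0.0, -0.1, 0.3]
opening: 0.797
finger_force: 0.0
```

```bash
python3 - <<'E'
from h import *
st()
im,d,K,T=snap("top");P=cloud(d,K,T)
v,u=np.mgrid[0:480,0:640]
B=(u>375)&(u<510)&(v>190)&(v<300)
def rep(m,n):
    m=(m&B).astype(np.uint8); k,l,s,c=cv2.connectedComponentsWithStats(m)
    for i in range(1,k):
        if s[i,4]>8:
            q=P[l==i]*1000; print(n,s[i].tolist(),"min",q.min(0).round(),"max",q.max(0).round(),"mean",q.mean(0).round(1), cv2.minAreaRect(q[:,:2].astype(np.float32)) if s[i,4]>60 else "")
rep((P[...,2]>.122)&(P[...,2]<.16),"dowel")
rep((P[...,2]>.09)&(P[...,2]<.12),"knob")
rep(abs(P[...,2]-.073)<.007,"lid")
a,d,K,T=snap("side")
cv2.imwrite("pics/a10.png",cv2.resize(a[270:420,290:450],None,fx=3.5,fy=3.5))
E
```

```text
t 44.1 tcp [487.4, -143.4, 177.2] yaw(mod180) -1.4 tilt z [-0.0, -0.0, -1.0] open 0.797 F [0.0, -0.1, 0.3] ff 0.0 q7 0.28
dowel [413, 242, 60, 11, 447] min [ 528. -413.  122.] max [ 554. -277.  148.] mean [ 540.8 -344.8  138.9] ((541.9501953125, -345.0407409667969), (135.42579650878906, 24.357330322265625), 88.61331176757812)
knob [412, 245, 5, 10, 22] min [ 531. -286.   93.] max [ 553. -279.  119.] mean [ 538.  -280.3  106.1] 
knob [463, 251, 6, 4, 15] min [ 528. -408.   90.] max [ 536. -402.  115.] mean [ 530.8 -404.5  102.4] 
knob [438, 268, 7, 6, 30] min [ 483. -351.   93.] max [ 496. -338.  117.] mean [ 489.  -343.6  109.7] 
lid [392, 224, 96, 53, 3813] min [ 479. -464.   66.] max [ 609. -232.   80.] mean [ 539.8 -355.4   72.8] ((543.2890625, -348.2950134277344), (231.26373291015625, 128.68545532226562), 89.34687805175781)
```

View pics/a10.png

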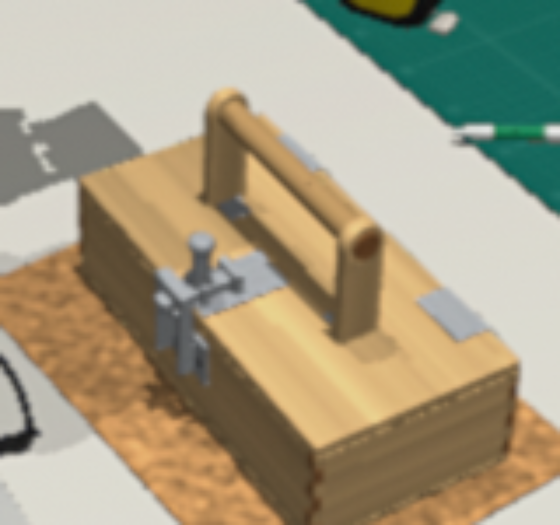

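Knob is 53 mm in front of the dowel, so the bolt is fully home. Now I grasp the handle.

{"op": "step_arm", "data": {"series": [[9, -34, 0, 0, 0, 0, 0.5], [9, -34, 0, 0, 0, 0, 0.5], [9, -34, 0, 0, 0, 0, 0.5], [9, -34, 0, 0, 0, 0, 0.5], [9, -34, 0, 0, 0, 0, 0.5], [9, -32, 0, 0, 0, 0, 0.5], [0, 0, 0, 0, 0, 0, 0.5], [0, 0, -25, 0, 0, 0, 0.5], [0, 0, -25, 0, 0, 0, 0.5], [0, 0, -25, 0, 0, 0, 0.5], [0, 0, -15, 0, 0, 0, 0.5], [0, 0, -9, 0, 0, 0, 0.5], [0, 0, 0, 0, 0, 0, 0.5]]}}

```text
clock: 45.5
tool_pos: [0.541, -0.3449, 0.0773]
eef_rot: [0.715, 0.699, -0.0, -0.001]
contact_force: [0.3, 0.1, 1.1]
opening: 0.502
finger_force: 0.0
```

```bash
python3 - <<'E'
from h import *
st()
E
```

```text
t 45.5 tcp [541.0, -344.9, 77.3] yaw(mod180) -1.3 tilt z [-0.001, 0.001, -1.0] open 0.502 F [0.3, 0.1, 1.1] ff 0.0 q7 0.55
```

Close and lift a little.

{"op": "step_arm", "data": {"series": [[1, 0, 0, 0, 0, 0, 1], [0, 0, 0, 0, 0, 0, 1], [0, 0, 0, 0, 0, 0, 1], [0, 0, 0, 0, 0, 0, 1], [0, 0, 0, 0, 0, 0, 1], [0, 0, 0, 0, 0, 0, 1], [0, 0, 0, 0, 0, 0, 1], [0, 0, 10, 0, 0, 0, 1], [0, 0, 15, 0, 0, 0, 1], [0, 0, 15, 0, 0, 0, 1], [0, 0, 20, 0, 0, 0, 1], [0, 0, 20, 0, 0, 0, 1], [0, 0, 20, 0, 0, 0, 1], [0, 0, 20, 0, 0, 0, 1], [0, 0, 0, 0, 0, 0, 1], [0, 0, 0, 0, 0, 0, 1]], "force": 55}}

```text
clock: 47.1
tool_pos: [0.5428, -0.3454, 0.1985]
eef_rot: [0.715, 0.699, 0.0, 0.0]
contact_force: [-0.9, -0.4, -9.7]
opening: 0.155
finger_force: 55.2
```

```bash
python3 - <<'E'
from h import *
st()
a,d,K,T=snap("side")
P=cloud(d,K,T); h=cv2.cvtColor(a,cv2.COLOR_BGR2HSV)
np.savez("lift.npz",a=a,d=d)
# wood points of the case: height profile
m=(P[...,0]>.44)&(P[...,0]<.65)&(P[...,1]>-.5)&(P[...,1]<-.2)&(P[...,2]>.06)&(P[...,2]<.3)&(h[...,1]>50)
q=P[m]*1000; print(len(q),np.percentile(q,[1,50,99],axis=0).round())
# lid-top plane
t=q[(abs(q[:,2]-192)<14)]; A=np.c_[t[:,:2]-t[:,:2].mean(0),np.ones(len(t))]
for _ in range(4):
    c=np.linalg.lstsq(A,t[:,2],rcond=None)[0]; k=abs(A@c-t[:,2])<4; A,t=A[k],t[k]
print("lid plane slope x,y, z",c.round(3),len(t))
cv2.imwrite("pics/a11.png",a[120:420,220:520])
E
```

```text
t 47.1 tcp [542.8, -345.4, 198.5] yaw(mod180) -1.4 tilt z [0.001, -0.0, -1.0] open 0.155 F [-0.9, -0.4, -9.7] ff 55.2 q7 0.54
8938 [[ 478. -465.  125.]
 [ 524. -407.  192.]
 [ 597. -232.  265.]]
lid plane slope x,y, z [ 7.00000e-03 -1.30000e-02  1.92878e+02] 3884
```

View pics/a11.png

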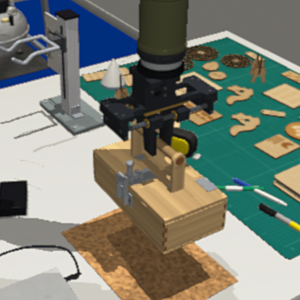

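Case lifted level (lid top at z≈193, centred under the gripper). I carry it across in front of the scale.

{"op": "step_arm", "data": {"series": [[-5, 8, -1, 0, 0, 0, 1], [-10, 16, -1, 0, 0, 0, 1], [-10, 22, -1, 0, 0, 0.005, 1], [-10, 27, -1, 0, 0, 0.005, 1], [-10, 32, -1, 0, 0, 0.005, 1], [-10, 32, -1, 0, 0, 0.005, 1], [-10, 32, -1, 0, 0, 0.005, 1], [-10, 32, 0, 0, 0, 0.005, 1], [-10, 32, 0, 0, 0, 0.005, 1], [-10, 32, 0, 0, 0, 0.005, 1], [-7, 32, 0, 0, 0, 0.005, 1], [0, 32, 0, 0, 0, 0.005, 1], [0, 32, 0, 0, 0, 0.005, 1], [0, 32, 0, 0, 0, 0.005, 1], [0, 32, 0, 0, 0, 0, 1], [0, 32, 0, 0, 0, 0, 1], [0, 30, 0, 0, 0, 0, 1], [0, 25, 0, 0, 0, 0, 1], [0, 18, 0, 0, 0, 0, 1], [0, 9, 0, 0, 0, 0, 1]]}}

```text
clock: 49.15
tool_pos: [0.4395, 0.1959, 0.1908]
eef_rot: [0.693, 0.721, 0.0, -0.001]
contact_force: [-0.6, 0.5, -10.0]
opening: 0.158
finger_force: 55.2
```

{"op": "step_arm", "data": {"series": [[0, 0, 0, 0, 0, 0, 1], [0, 0, 0, 0, 0, 0, 1], [0, 0, 0, 0, 0, 0, 1], [0, 0, 0, 0, 0, 0, 1], [0, 0, 0, 0, 0, 0, 1]]}}

```text
clock: 49.65
tool_pos: [0.4407, 0.1928, 0.1912]
eef_rot: [0.695, 0.719, 0.0, 0.0]
contact_force: [0.3, -0.0, -8.9]
opening: 0.154
finger_force: 55.2
```

```bash
python3 - <<'E'
from h import *
st()
a,d,K,T=snap("side")
P=cloud(d,K,T); h=cv2.cvtColor(a,cv2.COLOR_BGR2HSV)
m=(P[...,0]>.34)&(P[...,0]<.56)&(P[...,1]>.02)&(P[...,1]<.36)&(P[...,2]>.1)&(P[...,2]<.205)&(h[...,1]>50)
q=P[m]*1000; print(len(q),np.percentile(q,[1,50,99],axis=0).round())
t=q[(abs(q[:,2]-185)<14)]; A=np.c_[t[:,:2]-t[:,:2].mean(0),np.ones(len(t))]
for _ in range(4):
    c=np.linalg.lstsq(A,t[:,2],rcond=None)[0]; k=abs(A@c-t[:,2])<4; A,t=A[k],t[k]
print("lid plane",c.round(3),len(t),t.min(0).round(),t.max(0).round())
cv2.imwrite("pics/a12.png",cv2.resize(a[60:300,100:400],None,fx=2,fy=2))
E
```

```text
t 49.6 tcp [440.7, 192.8, 191.2] yaw(mod180) 2.0 tilt z [0.0, -0.0, -1.0] open 0.154 F [0.3, -0.0, -8.9] ff 55.2 q7 -0.33
3735 [[374.  71. 117.]
 [424. 107. 179.]
 [501. 304. 200.]]
lid plane [3.00000e-03 2.00000e-03 1.85274e+02] 1596 [374.  69. 181.] [504. 312. 189.]
```

View pics/a12.png

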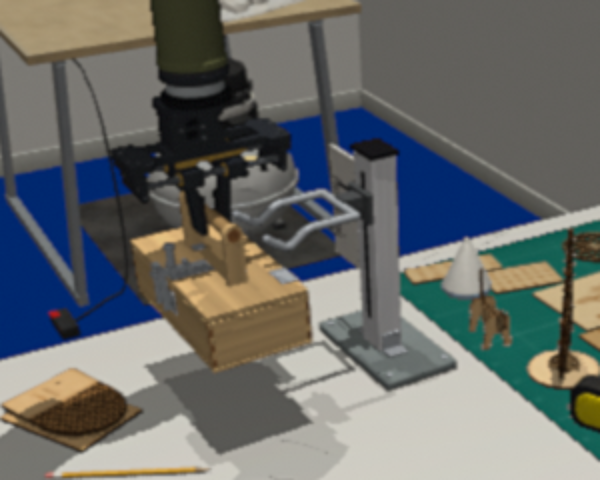

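Case hangs level (lid at z≈185) at crop (225,290), and the prong tips are at (240,215) and (270,240), over the lid and below the dowel. I move in.

{"op": "step_arm", "data": {"series": [[4, 0, 0, 0, 0, 0, 1], [7, 0, 0, 0, 0, 0, 1], [7, 0, 0, 0, 0, 0, 1], [7, 1, 0, 0, 0, 0, 1], [7, 0, 0, 0, 0, 0, 1], [7, 0, 0, 0, 0, 0, 1], [7, 1, 0, 0, 0, 0, 1], [7, 0, 0, 0, 0, 0, 1], [7, 0, 0, 0, 0, 0, 1], [7, 0, 0, 0, 0, 0, 1], [5, 0, 0, 0, 0, 0, 1], [3, 0, 0, 0, 0, 0, 1], [0, 0, 0, 0, 0, 0, 1], [0, 0, 0, 0, 0, 0, 1]]}}

```text
clock: 51.1
tool_pos: [0.5151, 0.1954, 0.1911]
eef_rot: [0.694, 0.72, -0.0, -0.0]
contact_force: [0.0, 0.1, -9.2]
opening: 0.152
finger_force: 55.2
```

```bash
python3 - <<'E'
from h import *
st()
im,d,K,T=snap("top");P=cloud(d,K,T);v,u=np.mgrid[0:480,0:640]
a,da,K,T=snap("side")
cv2.imwrite("pics/a13.png",np.hstack([cv2.resize(a[100:260,180:340],(400,400)),cv2.resize(im[170:330,140:300],(400,400))]))
E
```

```text
t 51.1 tcp [515.1, 195.4, 191.1] yaw(mod180) 2.1 tilt z [-0.001, -0.0, -1.0] open 0.152 F [0.0, 0.1, -9.2] ff 55.2 q7 -0.28
```

View pics/a13.png

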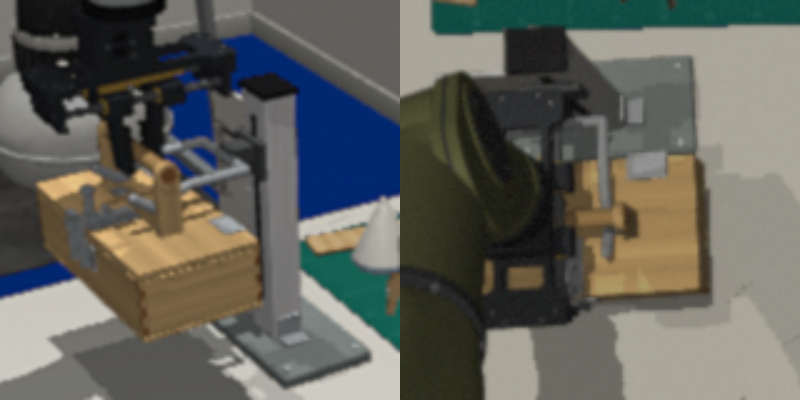

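Prong passes under the dowel, inside the cheek (crop (605,230)). I let it down slowly.

{"op": "step_arm", "data": {"series": [[0, 0, -3, 0, 0, 0, 1], [0, 0, -5, 0, 0, 0, 1], [0, 0, -5, 0, 0, 0, 1], [0, 0, -5, 0, 0, 0, 1], [0, 0, -5, 0, 0, 0, 1], [0, 0, -4, 0, 0, 0, 1], [0, 0, -4, 0, 0, 0, 1], [0, 0, -4, 0, 0, 0, 1], [0, 0, -4, 0, 0, 0, 1], [0, 0, -4, 0, 0, 0, 1], [0, 0, -4, 0, 0, 0, 1], [0, 0, -4, 0, 0, 0, 1], [0, 0, -4, 0, 0, 0, 1], [0, 0, -4, 0, 0, 0, 1], [0, 0, -4, 0, 0, 0, 1], [0, 0, 0, 0, 0, 0, 1], [0, 0, 0, 0, 0, 0, 1]]}}

```text
clock: 52.9
tool_pos: [0.5155, 0.1954, 0.1282]
eef_rot: [0.694, 0.72, -0.0, -0.0]
contact_force: [-2.2, -0.6, -3.2]
opening: 0.16
finger_force: 55.1
```

{"op": "step_arm", "data": {"series": [[0, 0, -3, 0, 0, 0, 1], [0, 0, -3, 0, 0, 0, 1], [0, 0, -3, 0, 0, 0, 1], [0, 0, -3, 0, 0, 0, 1], [0, 0, -3, 0, 0, 0, 1], [0, 0, 0, 0, 0, 0, 1], [0, 0, 0, 0, 0, 0, 1], [0, 0, 0, 0, 0, 0, 1], [0, 0, 0, 0, 0, 0, 1]]}}

```text
clock: 53.8
tool_pos: [0.5156, 0.1954, 0.1133]
eef_rot: [0.694, 0.72, 0.0, 0.0]
contact_force: [-3.0, -1.2, 0.7]
opening: 0.16
finger_force: 55.0
```

{"op": "step_arm", "data": {"series": [[-1, 0, 0, 0, 0, 0, 1], [-1, 0, 0, 0, 0, 0, 1], [-1, 0, 0, 0, 0, 0, 1], [0, 0, 0, 0, 0, 0, 1], [0, 0, 0, 0, 0, 0, 1]]}}

```text
clock: 54.3
tool_pos: [0.5147, 0.1956, 0.1137]
eef_rot: [0.694, 0.72, 0.002, 0.001]
contact_force: [3.5, -0.4, 0.9]
opening: 0.158
finger_force: 55.0
```

Now open gently, rise clear and wait.

{"op": "step_arm", "data": {"series": [[2, 0, 0, 0, 0, 0, 1], [0, 0, 0, 0, 0, 0, 1], [0, 0, 0, 0, 0, 0, 0.5], [0, 0, 0, 0, 0, 0, 0.5], [0, 0, 0, 0, 0, 0, 0.5], [0, 0, 0, 0, 0, 0, 0.5], [0, 0, 0, 0, 0, 0, 0.5], [0, 0, 0, 0, 0, 0, 0.5], [0, 0, 15, 0, 0, 0, 0.5], [0, 0, 25, 0, 0, 0, 0.5], [0, 0, 25, 0, 0, 0, 0.5], [0, 0, 0, 0, 0, 0, 0.5], [0, 0, 0, 0, 0, 0, 0.5], [0, 0, 0, 0, 0, 0, 0.5], [0, 0, 0, 0, 0, 0, 0.5], [0, 0, 0, 0, 0, 0, 0.5], [0, 0, 0, 0, 0, 0, 0.5], [0, 0, 0, 0, 0, 0, 0.5], [0, 0, 0, 0, 0, 0, 0.5], [0, 0, 0, 0, 0, 0, 0.5]]}}

```text
clock: 56.3
tool_pos: [0.5146, 0.1954, 0.1782]
eef_rot: [0.694, 0.72, 0.0, 0.0]
contact_force: [1.0, 0.6, -0.2]
opening: 0.504
finger_force: 0.0
```

{"op": "step_arm", "data": {"series": [[0, 0, 0, 0, 0, 0, 0.5], [0, 0, 0, 0, 0, 0, 0.5], [0, 0, 0, 0, 0, 0, 0.5], [0, 0, 0, 0, 0, 0, 0.5], [0, 0, 0, 0, 0, 0, 0.5], [0, 0, 0, 0, 0, 0, 0.5], [0, 0, 0, 0, 0, 0, 0.5], [0, 0, 0, 0, 0, 0, 0.5], [0, 0, 0, 0, 0, 0, 0.5], [0, 0, 0, 0, 0, 0, 0.5], [0, 0, 0, 0, 0, 0, 0.5], [0, 0, 0, 0, 0, 0, 0.5], [0, 0, 0, 0, 0, 0, 0.5], [0, 0, 0, 0, 0, 0, 0.5], [0, 0, 0, 0, 0, 0, 0.5], [0, 0, 0, 0, 0, 0, 0.5], [0, 0, 0, 0, 0, 0, 0.5], [0, 0, 0, 0, 0, 0, 0.5], [0, 0, 0, 0, 0, 0, 0.5], [0, 0, 0, 0, 0, 0, 0.5]]}}

```text
clock: 58.3
tool_pos: [0.5146, 0.1954, 0.1782]
eef_rot: [0.694, 0.72, 0.0, 0.0]
contact_force: [-0.4, 0.2, -0.0]
opening: 0.498
finger_force: 0.0
```

```bash
cat >> h.py <<'E'
def lidplane(zg,x0,x1,y0,y1):
    a,d,K,T=snap("side"); P=cloud(d,K,T); h=cv2.cvtColor(a,cv2.COLOR_BGR2HSV)
    m=(P[...,0]>x0)&(P[...,0]<x1)&(P[...,1]>y0)&(P[...,1]<y1)&(h[...,1]>50)
    q=P[m]*1000; t=q[(abs(q[:,2]-zg)<14)]; A=np.c_[t[:,:2]-t[:,:2].mean(0),np.ones(len(t))]
    for _ in range(5):
        c=np.linalg.lstsq(A,t[:,2],rcond=None)[0]; k=abs(A@c-t[:,2])<4; A,t=A[k],t[k]
    print("lid plane",c.round(3),len(t),t.min(0).round(),t.max(0).round()); return a
E
python3 - <<'E'
from h import *
st()
a=lidplane(107,.38,.62,.0,.4)
cv2.imwrite("pics/a14.png",cv2.resize(a[90:290,160:360],None,fx=2.5,fy=2.5))
im,d,K,T=snap("top");P=cloud(d,K,T);v,u=np.mgrid[0:480,0:640]
E
```

```text
t 58.3 tcp [514.6, 195.4, 178.2] yaw(mod180) 2.1 tilt z [0.0, 0.0, -1.0] open 0.498 F [-0.4, 0.2, -0.0] ff 0.0 q7 -0.27
lid plane [7.00000e-03 2.00000e-03 1.06672e+02] 1522 [447.  72. 102.] [579. 317. 111.]
```

View pics/a14.png

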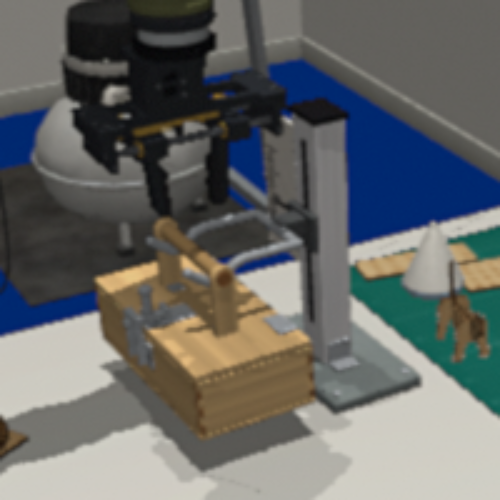

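The case hangs level on both prongs, let go and at rest (lid z≈107). I have now viewed 16 pictures, which is over the limit of 14, so from here I check by numbers only. Next I regrip.

{"op": "step_arm", "data": {"series": [[0, 0, -20, 0, 0, 0, 0.5], [0, 0, -20, 0, 0, 0, 0.5], [0, 0, -15, 0, 0, 0, 0.5], [-1, 0, -10, 0, 0, 0, 0.5], [0, 0, 0, 0, 0, 0, 0.5], [0, 0, 0, 0, 0, 0, 1], [0, 0, 0, 0, 0, 0, 1], [0, 0, 0, 0, 0, 0, 1], [0, 0, 0, 0, 0, 0, 1], [0, 0, 0, 0, 0, 0, 1], [0, 0, 0, 0, 0, 0, 1], [0, 0, 0, 0, 0, 0, 1]], "force": 55}}

```text
clock: 59.6
tool_pos: [0.5145, 0.1956, 0.1134]
eef_rot: [0.694, 0.72, 0.001, 0.0]
contact_force: [2.3, 1.0, 0.0]
opening: 0.164
finger_force: 55.1
```

{"op": "step_arm", "data": {"series": [[0, 0, 3, 0, 0, 0, 1], [0, 0, 4, 0, 0, 0, 1], [0, 0, 4, 0, 0, 0, 1], [0, 0, 4, 0, 0, 0, 1], [0, 0, 4, 0, 0, 0, 1], [0, 0, 4, 0, 0, 0, 1], [0, 0, 4, 0, 0, 0, 1], [0, 0, 4, 0, 0, 0, 1], [0, 0, 4, 0, 0, 0, 1], [0, 0, 4, 0, 0, 0, 1], [0, 0, 4, 0, 0, 0, 1], [0, 0, 4, 0, 0, 0, 1], [0, 0, 5, 0, 0, 0, 1], [0, 0, 5, 0, 0, 0, 1], [0, 0, 5, 0, 0, 0, 1], [0, 0, 5, 0, 0, 0, 1], [0, 0, 5, 0, 0, 0, 1], [0, 0, 5, 0, 0, 0, 1], [0, 0, 0, 0, 0, 0, 1], [0, 0, 0, 0, 0, 0, 1]]}}

```text
clock: 61.6
tool_pos: [0.5135, 0.1954, 0.1903]
eef_rot: [0.694, 0.72, 0.0, 0.0]
contact_force: [0.4, -0.4, -9.1]
opening: 0.162
finger_force: 55.0
```

```bash
python3 - <<'E'
from h import *
st()
lidplane(185,.38,.62,.0,.4)
E
```

```text
t 61.6 tcp [513.5, 195.4, 190.3] yaw(mod180) 2.1 tilt z [0.0, 0.0, -1.0] open 0.162 F [0.4, -0.4, -9.1] ff 55.0 q7 -0.28
lid plane [ 4.00000e-03 -1.00000e-03  1.83273e+02] 1477 [446.  72. 179.] [580. 316. 187.]
```

{"op": "step_arm", "data": {"series": [[-3, 0, 1, 0, 0, 0, 1], [-6, 0, 1, 0, 0, 0, 1], [-7, 0, 0, 0, 0, 0, 1], [-7, 0, 0, 0, 0, 0, 1], [-7, 0, 0, 0, 0, 0, 1], [-7, 0, 0, 0, 0, 0, 1], [-7, 0, 0, 0, 0, 0, 1], [-7, 0, 0, 0, 0, 0, 1], [-7, 0, 0, 0, 0, 0, 1], [-7, 0, 0, 0, 0, 0, 1], [-7, 0, 0, 0, 0, 0, 1], [-4, 0, 0, 0, 0, 0, 1], [0, 0, 0, 0, 0, 0, 1]]}}

```text
clock: 62.95
tool_pos: [0.4367, 0.1954, 0.1922]
eef_rot: [0.694, 0.72, -0.0, -0.0]
contact_force: [-1.2, -0.5, -9.8]
opening: 0.161
finger_force: 55.0
```

{"op": "step_arm", "data": {"series": [[0, -8, 0, 0, 0, 0, 1], [0, -16, 0, 0, 0, 0, 1], [0, -22, 0, 0, 0, 0, 1], [0, -27, 0, 0, 0, 0, 1], [0, -32, 0, 0, 0, 0, 1], [0, -32, 0, 0, 0, 0, 1], [0, -32, 0, 0, 0, 0, 1], [0, -32, 0, 0, 0, 0, 1], [5, -32, 0, 0, 0, 0.005, 1], [10, -32, 0, 0, 0, 0.005, 1], [10, -32, 0, 0, 0, 0.005, 1], [10, -32, 0, 0, 0, 0.005, 1], [10, -32, 0, 0, 0, 0, 1], [10, -32, 0, 0, 0, 0, 1], [10, -32, 0, 0, 0, 0, 1], [10, -32, 0, 0, 0, 0, 1], [8, -30, 0, 0, 0, 0, 1], [5, -26, 0, 0, 0, 0, 1], [2, -18, 0, 0, 0, 0, 1], [0, -9, 0, 0, 0, 0, 1]]}}

```text
clock: 64.95
tool_pos: [0.5264, -0.3484, 0.1916]
eef_rot: [0.688, 0.725, -0.001, 0.001]
contact_force: [0.2, -0.0, -9.2]
opening: 0.158
finger_force: 55.0
```

{"op": "step_arm", "data": {"series": [[0, 0, 0, 0, 0, 0, 1], [0, 0, 0, 0, 0, 0, 1], [0, 0, 0, 0, 0, 0, 1]]}}

```text
clock: 65.25
tool_pos: [0.5277, -0.3422, 0.1919]
eef_rot: [0.686, 0.727, 0.001, -0.001]
contact_force: [0.1, 0.9, -8.8]
opening: 0.16
finger_force: 55.0
```

```bash
python3 - <<'E'
from h import *
st()
lidplane(185,.4,.65,-.5,-.2)
E
```

```text
t 65.2 tcp [527.7, -342.2, 191.9] yaw(mod180) 3.3 tilt z [-0.0, 0.002, -1.0] open 0.16 F [0.1, 0.9, -8.8] ff 55.0 q7 0.61
lid plane [5.00000e-03 9.00000e-03 1.84574e+02] 4145 [ 458. -462.  180.] [ 595. -221.  189.]
```

{"op": "step_arm", "data": {"series": [[1, -1, -8, 0, 0, 0, 1], [1, -1, -12, 0, 0, 0, 1], [0, 0, -15, 0, 0, 0, 1], [0, 0, -15, 0, 0, 0, 1], [0, 0, -15, 0, 0, 0, 1], [0, 0, -12, 0, 0, 0, 1], [0, 0, -10, 0, 0, 0, 1], [0, 0, -8, 0, 0, 0, 1], [0, 0, -5, 0, 0, 0, 1], [0, 0, -4, 0, 0, 0, 1], [0, 0, -2, 0, 0, 0, 1], [0, 0, -2, 0, 0, 0, 1], [0, 0, -2, 0, 0, 0, 1], [0, 0, -1, 0, 0, 0, 1], [0, 0, 0, 0, 0, 0, 1]]}}

```text
clock: 66.8
tool_pos: [0.5296, -0.3465, 0.0812]
eef_rot: [0.687, 0.727, 0.0, -0.0]
contact_force: [0.5, -0.4, -9.7]
opening: 0.165
finger_force: 55.0
```

{"op": "step_arm", "data": {"series": [[0, 0, -1, 0, 0, 0, 1], [0, 0, -1, 0, 0, 0, 1], [0, 0, -1, 0, 0, 0, 1], [0, 0, 0, 0, 0, 0, 1]]}}

```text
clock: 67.2
tool_pos: [0.5308, -0.3468, 0.0795]
eef_rot: [0.687, 0.727, 0.001, 0.001]
contact_force: [0.0, 1.5, 2.6]
opening: 0.164
finger_force: 55.1
```

Contact, and the weight is on the mat. I release and rise straight up.

{"op": "step_arm", "data": {"series": [[0, 0, 0, 0, 0, 0, 0.8], [0, 0, 0, 0, 0, 0, 0.6], [0, 0, 0, 0, 0, 0, 0.5], [0, 0, 0, 0, 0, 0, 0.5], [0, 0, 0, 0, 0, 0, 0.5], [0, 0, 0, 0, 0, 0, 0.5], [0, 0, 10, 0, 0, 0, 0.5], [0, 0, 20, 0, 0, 0, 0.5], [0, 0, 40, 0, 0, 0, 0.5], [0, 0, 40, 0, 0, 0, 0.5], [0, 20, 20, 0, 0, 0, 0.5], [0, 40, 0, 0, 0, 0, 0.5], [0, 40, 0, 0, 0, 0, 0.5], [0, 40, 0, 0, 0, 0, 0.5], [0, 40, 0, 0, 0, 0, 0.5], [0, 20, 0, 0, 0, 0, 0.5], [0, 0, 0, 0, 0, 0, 0.5], [0, 0, 0, 0, 0, 0, 0.5]]}}

```text
clock: 69.0
tool_pos: [0.5298, -0.1473, 0.2088]
eef_rot: [0.687, 0.727, -0.0, 0.001]
contact_force: [-1.0, 0.1, 0.3]
opening: 0.499
finger_force: 0.0
```

```bash
python3 - <<'E'
from h import *
st()
lidplane(73,.4,.65,-.5,-.2)
im,d,K,T=snap("top");P=cloud(d,K,T)
v,u=np.mgrid[0:480,0:640]
B=(u>375)&(u<510)&(v>190)&(v<310)
def rep(m,n):
    m=(m&B).astype(np.uint8); k,l,s,c=cv2.connectedComponentsWithStats(m)
    for i in range(1,k):
        if s[i,4]>20:
            q=P[l==i]*1000; print(n,s[i].tolist(),"mean",q.mean(0).round(1), cv2.minAreaRect(q[:,:2].astype(np.float32)) if s[i,4]>60 else "")
rep((P[...,2]>.122)&(P[...,2]<.16),"dowel")
rep((P[...,2]>.09)&(P[...,2]<.12),"knob")
rep(abs(P[...,2]-.073)<.007,"lid")
h=cv2.cvtColor(im,cv2.COLOR_BGR2HSV)
m=((P[...,2]<.008)&(h[...,1]>90)&(h[...,0]<25)&(h[...,2]>60)&B); print("mat",cv2.minAreaRect(P[m][:,:2].astype(np.float32)*1000))
H=(P[...,2]>.19)&(P[...,2]<.24)&(P[...,0]>.47)&(P[...,0]<.56)&(P[...,1]>.12)&(P[...,1]<.27)
print("hook z min/med",np.percentile(P[H][:,2],[2,50]) if H.any() else None)
E
```

```text
t 69.0 tcp [529.8, -147.3, 208.8] yaw(mod180) 3.2 tilt z [0.001, -0.001, -1.0] open 0.499 F [-1.0, 0.1, 0.3] ff 0.0 q7 0.31
lid plane [1.0000e-03 1.0000e-03 7.2618e+01] 4136 [ 461. -469.   69.] [ 598. -227.   77.]
dowel [414, 244, 59, 15, 440] mean [ 531.6 -345.3  139. ] ((532.26171875, -345.4815673828125), (23.833240509033203, 133.68836975097656), 3.0251388549804688)
knob [412, 250, 6, 11, 22] mean [ 525.9 -281.4  104.9] 
knob [441, 272, 6, 6, 30] mean [ 479.3 -348.5  110.1] 
lid [392, 225, 98, 59, 4025] mean [ 530.8 -350.8   72.7] ((535.133056640625, -346.59765625), (127.95215606689453, 237.0950164794922), 3.3498921394348145)
mat ((531.00537109375, -359.9888916015625), (199.31539916992188, 258.3336181640625), 3.340639352798462)
hook z min/med [0.20394024 0.21869904]
```

Case stands level and square in the middle of the mat, the bolt is still home (knob 53 mm ahead of the dowel) and the hook is back at the top. I hand in.

```bash
python3 -c "
from plant import r
print(r.finish_job())"
```

```text
the job is handed in; nothing more can be done
None
```

The job is handed in; the verdict was not shown: four packs in the case, lid shut and bolted, weighed hanging free, and stood back square on the mat at 69 s, but I viewed 16 pictures against the limit of 14.

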